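# Load and start the bench parts washer

## Task

Hang every dip basket that stands on the bench by its hook on the washer's hanger bar, lowering each into a free gap between the baskets already hanging and knocking none of those off. Then swing the yellow hold-down arm fully over the bar, move the red-headed lock pin from its parking block into the arm's eye and through the flange beneath, all the way home, and last press the green start button. Leave the things lying about on the bench where they are.

Things in the scene. Friction and masses are not known exactly. Their poses are not given: they have to be found in the camera images.
- bar_mid (a point): middle of the washer's hanger bar, a round steel bar 10 mm thick, between posts at its ends (y = -192 and +192 mm, tops 200 mm above the bench); axis 180 mm above the bench. Axes are the washer's: z up, y along the bar towards the hold-down arm's pivot, x away from the robot. The baskets hang across the bar (long side along x), undersides 48 mm above the bench. Washer yaw is within 0.15 rad of 0
- tank_in (a point): centre of the inner floor of the washer's open steel tank, straight below the bar's middle, 6 mm above the bench. Tank 240 mm (x) x 390 mm (y) outside, walls 6 mm thick and 110 mm high; the washer is fixed
- hung1_hook (a point): a dip basket of the same make and size as basket1 already hanging on the bar by its hook (free leg to the washer's +x), loose, nothing holds it but the hook; this point is inside the crown of its hook, on the bar axis. z up, same axes as basket1_hook. hung1 to hung4 hang from +y to -y about 94 mm apart, so that there are three gaps of about 58 mm clear width between their baskets
- hung2_hook (a point): a dip basket of the same make and size as basket1 already hanging on the bar by its hook (free leg to the washer's +x), loose, nothing holds it but the hook; this point is inside the crown of its hook, on the bar axis. z up, same axes as basket1_hook
- hung3_hook (a point): a dip basket of the same make and size as basket1 already hanging on the bar by its hook (free leg to the washer's +x), loose, nothing holds it but the hook; this point is inside the crown of its hook, on the bar axis. z up, same axes as basket1_hook
- hung4_hook (a point): a dip basket of the same make and size as basket1 already hanging on the bar by its hook (free leg to the washer's +x), loose, nothing holds it but the hook; this point is inside the crown of its hook, on the bar axis. z up, same axes as basket1_hook
- basket1_hook (a point): loose wire dip basket (about 0.22 kg) on the bench, holding two wheel bearings; may be absent. Box 70 (x) x 36 (y) x 45 mm high, a wire bail over it (flat top 66 mm up) and an orange-coated hook on the bail, crown top 143.5 mm up. This point lies inside the hook's crown, 131.5 mm above the underside; it lies on the bar axis when the basket hangs. z up, x to the hook's free leg; yaw starts within 0.5 rad of 0
- basket2_hook (a point): basket of the same make as basket1 holding brass nuts; may be absent; same point and axes. Every basket's hook is round wire 7 mm thick: stem at x = -14 mm, free leg at x = +14 mm ending 101.5 mm above the underside; both straight up to 128 mm, where the hook is 35 mm wide along x (grasp there). Its mouth, 36 mm high from bail to leg end, opens to +x: the bar enters it sideways
- basket3_hook (a point): basket of the same make as basket1 holding a bolt with a copper collar; may be absent; same point and axes
- holddown (a joint): yellow hold-down arm, 18 mm wide and 8 mm thick, swinging level about an upright pivot at the bar's +y end, underside 200 mm above the bench (8 mm over the hung hooks). Rad: 0 = fully over the bar, at its stop, eye above the flange hole; grows to 1.95 as it opens, anticlockwise from above, free end going away from the robot. Light friction (0.12 N m); stays where left. Starts at 1.45 to 1.85
- hold_pivot (a point): pivot axis of the hold-down arm, at the arm's top face, 208 mm above the bench. x, y, z axes turn with the arm; the arm runs along this point's -y
- hold_knob (a point): middle of the upright black round knob on the hold-down arm, 22 mm thick and 46 mm tall (208 to 254 mm above the bench), 130 mm from the pivot; this point is 234 mm above the bench
- hold_eye (a point): centre of the eye in the free end of the hold-down arm, at the arm's top face (208 mm above the bench), 412 mm from the pivot; a plain round through hole 12 mm wide, arm 8 mm thick there
- flange_hole (a point): centre of the 12 mm through hole in the yellow flange on the outer side of the post at the bar's -y end, at the flange's top face, 198 mm above the bench; flange 10 mm thick. The arm's eye comes to rest straight above it with a 2 mm gap. Axes as the washer's
- pin_grip (a point): middle of the red head of the loose lock pin (60 g): head 24 mm wide and 34 mm tall on a steel collar 18 mm wide and 6 mm thick; below it a steel shank 9 mm thick and 45 mm long with a tapered tip. This point is 70 mm above the tip and 25 mm above the collar's underside. z along the pin, up. Pushed home, the collar rests on the arm's top face
- pin_tip (a point): tip of the pin's shank, 70 mm below pin_grip along the pin
- park_hole (a point): mouth of the 13 mm hole, 160 mm above the bench, in the black parking block (44 mm square) on the grey control pod (160 x 130 mm, 110 mm high) at the washer's -y end, in which the pin stands upright at the start with its collar on the block. Axes as the washer's
- start (a joint): green start button, 30 mm wide, on top of the control pod: 0 = up, 0.006 m = fully down; springs back, about 5 N for the full stroke
- start_top (a point): centre of the top face of the start button when up; it is pressed straight down
- degreaser: bystander: blue jar, 64 mm wide and 80 mm tall; origin at the centre of its underside. Leave alone
- driver: bystander: screwdriver lying on the bench, about 0.2 m long; origin under its middle. Leave alone
- nutbowl: bystander: blue bowl 90 mm wide and 35 mm high; origin at the centre of its underside. Leave alone
Not all that is in view belongs to the job. Leave any brown or purple look-alike of the part that bears basket3_hook alone.

How it is judged (in metres and radians):
On the way, in this order (a step that is already met when the one before it is completed fails the run):
1. every basket that stood on the bench hangs by its hook on the bar (x of basket1_hook in the frame of bar_mid between -0.012 and 0.012 m and z of basket1_hook in the frame of bar_mid between -0.01 and 0.012 m and y of basket1_hook in the frame of bar_mid between -0.175 and 0.175 m and x of basket2_hook in the frame of bar_mid between -0.012 and 0.012 m and z of basket2_hook in the frame of bar_mid between -0.01 and 0.012 m and y of basket2_hook in the frame of bar_mid between -0.175 and 0.175 m and x of basket3_hook in the frame of bar_mid between -0.012 and 0.012 m and z of basket3_hook in the frame of bar_mid between -0.01 and 0.012 m and y of basket3_hook in the frame of bar_mid between -0.175 and 0.175 m), for 0.2 s.
2. the hold-down arm is fully over the bar (value of joint holddown below 0.05 rad), for 0.2 s.
3. the pin is home through the arm's eye and the flange (horizontal distance between pin_tip and flange_hole below 0.006 m and z of pin_tip in the frame of flange_hole below -0.02 m and angle between pin_tip's own z axis and vertical below 0.15 rad and value of joint holddown below 0.05 rad), for 0.2 s.
4. the start button is pressed down (value of joint start above 0.004 m), for 0.1 s.
At the end, for the whole second after the job is handed in: All baskets hang by their hooks on the bar (crowns within about 12 mm of its axis); the arm is within 0.05 rad of fully over; the pin is upright in eye and flange (6 mm, 0.15 rad), its tip 20 mm or more below the flange's top; start was pressed after that (all of step 1 and all of step 3 and x of hung1_hook in the frame of bar_mid between -0.012 and 0.012 m and z of hung1_hook in the frame of bar_mid between -0.01 and 0.012 m and y of hung1_hook in the frame of bar_mid between -0.185 and 0.185 m and x of hung2_hook in the frame of bar_mid between -0.012 and 0.012 m and z of hung2_hook in the frame of bar_mid between -0.01 and 0.012 m and y of hung2_hook in the frame of bar_mid between -0.185 and 0.185 m and x of hung3_hook in the frame of bar_mid between -0.012 and 0.012 m and z of hung3_hook in the frame of bar_mid between -0.01 and 0.012 m and y of hung3_hook in the frame of bar_mid between -0.185 and 0.185 m and x of hung4_hook in the frame of bar_mid between -0.012 and 0.012 m and z of hung4_hook in the frame of bar_mid between -0.01 and 0.012 m and y of hung4_hook in the frame of bar_mid between -0.185 and 0.185 m); the robot touches nothing.
It fails at once if a basket that was already hanging is knocked off the bar (z of any of hung1_hook, hung2_hook, hung3_hook, hung4_hook in the frame of bar_mid below -0.025 m or x of any of hung1_hook, hung2_hook, hung3_hook, hung4_hook in the frame of bar_mid below -0.03 m or x of any of hung1_hook, hung2_hook, hung3_hook, hung4_hook in the frame of bar_mid above 0.03 m).
It fails at once if the jar, screwdriver or bowl is pushed more than 4 cm (distance of any of degreaser, driver, nutbowl from where it was at the start of the episode above 0.04 m).
It fails at once if the jar is tipped over (angle between degreaser's own z axis and vertical above 0.6 rad).
Of basket1, basket2, basket3 only 2 to 3 are there at a start; the rules pass over those that are not, and their reading is None.
At some moment in a run one of basket1, basket2, basket3 may be knocked a few centimetres aside while the robot is not near it.
It also fails if it takes over 210 s, if anything falls off the work surface, if the arm or the gripper's body presses on something with over 40 N, if the wrist force passes 120 N, or if a joint passes its speed limit or range.

## Robot

A 6-joint arm with a two-finger parallel gripper is mounted at the origin on the work surface. World frame = base frame: x ahead of the robot, y to its left, z up, the work surface at z = 0. Lengths are in m, angles in degrees, forces in N, time in s.
With the tool pointing down it reaches from about 0.325 to 0.85 m from the base axis. Payload 15.5 kg.
Tool frame: the origin (TCP) lies at the very end of the fingers, on their centre line; the grasp point (between the pads) lies 19 mm behind it; z points along the fingers, y is the line along which they close (so a half turn about z gives the same grasp; the last joint's range is limited). The gripper opens to 91 mm and grips with 3 to 60 N. Pads are 32 mm wide; open, the fingers measure 118 mm over their backs; the gripper's body (76 mm by 178 mm) begins 60 mm behind the grasp point.
Start: joints at [61.908, 28.281, 77.091, -0, 74.628, -5.472], TCP at [0.24, 0.577, 0.214] pointing down, gripper open.
Joint ranges: [-166.48, 166.48], [-47.26, 123.95], [12.59, 153.08], [-70.14, 250.14], [6.76, 159.57], [-176.63, 176.63]. Speed limits (degrees/s): [108.29, 108.29, 147.25, 172.46, 172.46, 172.46].

## Interface

Orientations are given as a 3x3 rotation matrix whose columns are the frame's x, y, z axes.
In Python, from bench import monitor, capture, camera_model, ctrl gives the robot as it stands. The module is installed in compiled form; this text tells all that it offers.
- The arm moves only by the shell command python3 -m creep 'ROWS' [FORCE]. ROWS is JSON, one flat list of numbers, 7 for each row, row after row: the shift along the tool's x, y, z each as a share of 20 cm, from -1 to 1, then the turn, a rotation vector about the tool's x, y, z each as a share of 45 degrees, from -1 to 1, then the closure, from 0 (fully open) to 1 (shut). In form: [x, y, z, ax, ay, az, hand, x, y, z, ax, ay, az, hand, ...]. A call has 1 to 10 rows; each row is the pose to reach, as a shift and turn from the pose commanded when the call began, along the tool's axes at that moment; what a row does not reach only later rows make up. A row lasts 1/8 s, in which the tool goes at most 62.5 mm and 10.7 degrees, less where a joint would pass 70% of its speed; a pose out of reach is approached as far as the arm can. A call with a number of a shift or a turn outside -1 to 1 is refused whole. A call with a gripper value outside its range is refused whole. The fingers move at their own pace and stop on an object; FORCE is the grip in N (left out, the last holds). Time passes only in rows, so rows that repeat a pose let the fingers close. It gives the time, the measured TCP pose, the force, the opening and the grip force at its end, in the units of the state.
- monitor.state(): the state, without advancing time (a new reading comes with each control period).
- capture(name): name is "scene" or "top"; returns (picture, depth): 480x640x3 uint8, red, green, blue; 480x640 float32, m along the optical axis (not along the pixel's ray), 0 where there is no reading.
- camera_model(name): a dict with "camera_matrix" (3x3 intrinsics, pixels), "R" (3x3) and "t" (3): a world point X has camera coordinates R X + t. Camera axes: x right, y down, z forward; pixel columns grow to the right and rows downward; lengths in m; the calibration is good to about 2 mm. A picture is of the moment at which its call begins. camera_model takes no time and is no camera call.
- ctrl.finish_job(): hands the job in; it is judged then, once.
The state is a dict: "time_s": time; "joints": joint angles; "qvel": joint speeds; "joint_torque": joint torques, N m; "ee_pos": TCP position; "ee_rot": TCP orientation; "contact_force": force on the tool from outside, world axes, zero at the start; "torque": the same for the moment, N m; "grip_width": finger opening in m; "gripper_force": force on a finger pad.
Only numpy, scipy, OpenCV 4.12 (cv2) and the standard library are available. Lean on these libraries where they do the work, as an engineer would, in place of code of your own. Each camera call takes 0.05 s, during which the arm holds its last target. There are 200 camera calls.

## Working session

There is one attempt and no reset: what is moved stays moved. The work goes in short steps, Python scripts to look and compute and a shell command to move; the robot and the scene stay as the last step left them, time stands still between calls to the robot, and variables do not carry over. Pictures are saved under pics/ and viewed, at most 14 in all, crops included, and the job is handed in when it is done.

```bash
mkdir -p pics; cat > h.py <<'E'
import numpy as np, cv2, sys
from bench import monitor, capture, camera_model, ctrl
def cap(n,save=None):
    p,d=capture(n)
    if save: cv2.imwrite('pics/'+save+'.png',cv2.cvtColor(p,cv2.COLOR_RGB2BGR))
    return p,d
def cloud(n,d):
    m=camera_model(n);K=np.array(m['camera_matrix']);R=np.array(m['R']);t=np.array(m['t'])
    v,u=np.mgrid[0:480,0:640]
    c=np.stack([(u-K[0,2])/K[0,0]*d,(v-K[1,2])/K[1,1]*d,d],-1)
    return (c-t)@R
def ray(n,u,v,z):
    m=camera_model(n);K=np.array(m['camera_matrix']);R=np.array(m['R']);t=np.array(m['t'])
    o=-R.T@t; r=R.T@np.linalg.inv(K)@np.array([u,v,1.]); return o+r*(z-o[2])/r[2]
E
python3 - <<'E'
from h import *
for n in('scene','top'):
    p,d=cap(n,n+'0'); np.savez('pics/'+n+'0.npz',p=p,d=d)
    m=camera_model(n); R=np.array(m['R']); print(n,-R.T@np.array(m['t']),R[2],(d>0).mean())
print(monitor.state())
E
```

```text
scene [1.1687933  0.37344766 0.82253814] [-0.67247205 -0.30453621 -0.67456582] 0.9960579427083334
top [0.36493472 0.08845501 1.32082883] [ 0.09118045 -0.01931527 -0.99564705] 0.9961165364583333
{'time_s': 0.1, 'joints': array([ 6.19069783e+01,  2.83108944e+01,  7.71227460e+01,  2.30413590e-04,
        7.46264806e+01, -5.47234422e+00]), 'qvel': array([ 0.04318873, -0.06300682, -0.11467237,  0.0688316 , -0.04133921,
       -0.0858479 ]), 'joint_torque': array([ 2.31723689e-04, -8.80228972e+01, -3.82546234e+01,  7.07212603e-02,
        4.81507962e-02, -2.87547505e-05]), 'ee_pos': array([0.24024226, 0.57663356, 0.21340748]), 'ee_rot': array([[-9.23071032e-01,  3.84629201e-01, -4.97545113e-04],
       [ 3.84629509e-01,  9.23070575e-01, -9.23858079e-04],
       [ 1.03926459e-04, -1.04415716e-03, -9.99999449e-01]]), 'contact_force': array([-0.33994389, -0.36343223, -0.40395151]), 'torque': array([-0.01200806,  0.00079381, -0.00961191]), 'gripper_force': 0.0, 'grip_width': 0.09124157411003221}
```

View pics/scene0.png

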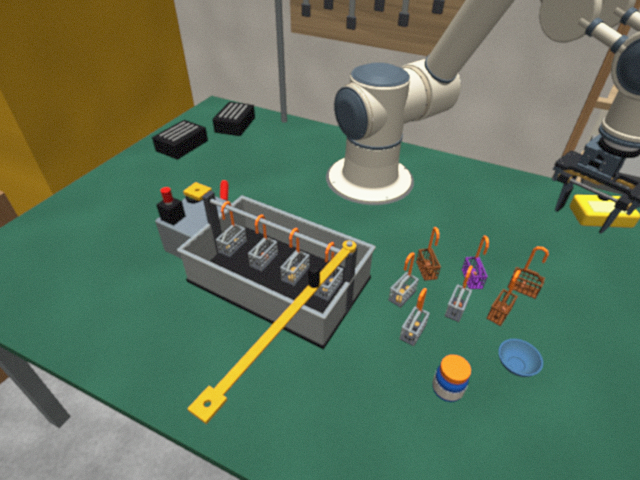

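View pics/top0.png

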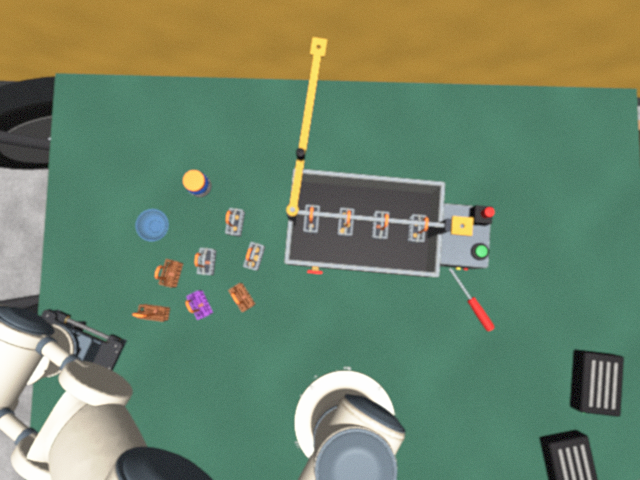

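The scene view shows three grey baskets near px (404,288), (459,302) and (415,323). The brown and purple ones are decoys. Four baskets hang on the bar, the hold-down arm is open, and the pin stands at (168,205). In the top view the baskets are at (234,221), (205,261) and (254,256), the pin at (488,212) and the button at (480,251).

```bash
cat >> h.py <<'E'
def mask(p,name):
    h=cv2.cvtColor(p,cv2.COLOR_RGB2HSV).astype(int);H,S,V=h[...,0],h[...,1],h[...,2]
    return {'orange':(H>=4)&(H<=15)&(S>170)&(V>170),'yellow':(H>=18)&(H<=30)&(S>150)&(V>140),
     'red':((H<4)|(H>174))&(S>170)&(V>110),'green':(H>45)&(H<75)&(S>150)&(V>110)}[name]
def blobs(m,mn=4):
    n,l,s,c=cv2.connectedComponentsWithStats(m.astype(np.uint8),connectivity=8)
    return [(l==i) for i in range(1,n) if s[i,4]>=mn]
E
python3 - <<'E'
from h import *
np.set_printoptions(precision=4,suppress=True)
for n in('scene','top'):
    f=np.load(f'pics/{n}0.npz');p,d=f['p'],f['d'];P=cloud(n,d)
    for c in('orange','red','yellow','green'):
        for b in blobs(mask(p,c),8):
            v,u=np.nonzero(b);q=P[b]
            if q[:,2].mean()>.6 or q[:,0].mean()>1.2:continue
            i=q[:,2].argsort()
            print(n,c,len(u),'px',u.mean().round(1),v.mean().round(1),'med',np.median(q,0),'zlo/hi',q[:,2].min(),np.percentile(q[:,2],95),'pt',q[i[-max(1,len(u)//6)]])
E
python3 - <<'E'
import cv2
t=cv2.imread('pics/top0.png')[160:330,120:320]
s=cv2.imread('pics/scene0.png')[220:350,380:560]
t=cv2.resize(t,(390,332),interpolation=2);s=cv2.resize(s,(400,289),interpolation=2)
import numpy as np
o=np.zeros((332,800,3),np.uint8);o[:,:390]=t;o[:289,400:]=s
cv2.imwrite('pics/c1.png',o)
E
```

```text
scene orange 20 px 224.7 205.2 med [ 0.5302 -0.179   0.1871] zlo/hi 0.1758214096053256 0.1909712043598568 pt [ 0.5184 -0.1778  0.1901]
scene orange 18 px 256.2 222.2 med [ 0.5438 -0.0826  0.182 ] zlo/hi 0.04093393117113982 0.18667898737154323 pt [ 0.5411 -0.0838  0.1866]
scene orange 22 px 436.5 232.8 med [0.34   0.2911 0.1366] zlo/hi 0.0017386219301128078 0.14191268675034568 pt [0.3303 0.2836 0.1416]
scene orange 12 px 294.8 229.5 med [0.5323 0.0117 0.1886] zlo/hi 0.18191049236555284 0.19175962443150757 pt [0.5352 0.0084 0.1907]
scene orange 15 px 290.5 236.2 med [0.5501 0.0099 0.1813] zlo/hi 0.05279108861008326 0.1873469290867644 pt [0.5472 0.0123 0.187 ]
scene orange 26 px 486.2 241.6 med [0.3204 0.4057 0.1359] zlo/hi -0.0019769006937795913 0.1440075724879694 pt [0.3094 0.4005 0.1426]
scene orange 10 px 331.3 243.4 med [0.5366 0.1026 0.189 ] zlo/hi 0.1793350745883343 0.19108517186936375 pt [0.543  0.1044 0.1916]
scene orange 16 px 327.0 250.4 med [0.5569 0.1016 0.1822] zlo/hi 0.042704311191190426 0.18733089877082004 pt [0.549  0.1026 0.1872]
scene orange 35 px 541.9 249.1 med [0.2
[... 4041 characters left out ...]
 0.2110876094021 pt [0.8042 0.1043 0.2101]
top yellow 12 px 304.2 122.2 med [0.7626 0.1205 0.209 ] zlo/hi 0.20498789311433951 0.21050569134248479 pt [0.7636 0.1205 0.2104]
top yellow 102 px 304.2 137.4 med [0.7235 0.1193 0.2084] zlo/hi 0.20480197596080704 0.21233095800557836 pt [0.694  0.119  0.2106]
top yellow 263 px 296.5 186.8 med [0.604  0.1349 0.2084] zlo/hi 0.0037564239090682005 0.2120087721971114 pt [0.5498 0.1326 0.2107]
top yellow 164 px 462.1 226.4 med [ 0.5122 -0.2715  0.1979] zlo/hi 0.1260349605241118 0.20112407453333955 pt [ 0.4988 -0.2564  0.1999]
top yellow 8 px 457.9 220.1 med [ 0.5304 -0.2569  0.1971] zlo/hi 0.19450509792646695 0.2012715257268866 pt [ 0.5301 -0.2512  0.2019]
```

View pics/c1.png

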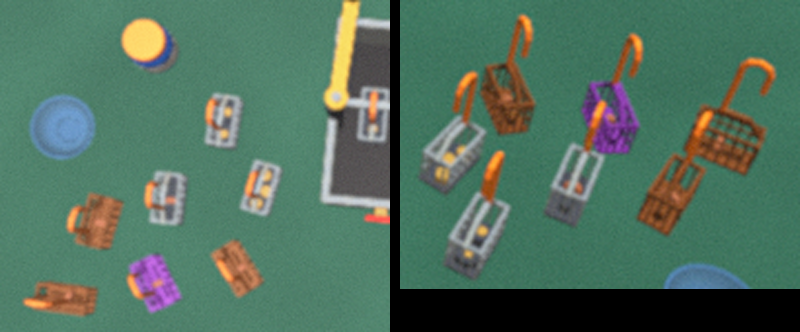

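The crop confirms it: three grey wire baskets at crop px (222,120), (165,197) and (260,187), next to three brown decoys and one purple one.

```bash
cat >> h.py <<'E'
def baskets(cen):
    out=[]
    T=[(n,)+cap(n) for n in('top','scene')]
    for c in cen:
        H=[];B=[]
        for n,p,d in T:
            P=cloud(n,d);near=np.hypot(P[...,0]-c[0],P[...,1]-c[1])<.05
            h=cv2.cvtColor(p,cv2.COLOR_RGB2HSV).astype(int)
            o=(h[...,0]<17)&(h[...,1]>120)&near&(P[...,2]>.1)&(P[...,2]<.155); H.append(P[o])
            if n=='top': B=P[near&(h[...,1]<110)&(P[...,2]>.02)&(P[...,2]<.08)]
        r=cv2.minAreaRect((B[:,:2]*1000).astype(np.float32))
        Hs=np.vstack(H);m=Hs[:,:2].mean(0);w=np.linalg.svd(Hs[:,:2]-m)[2][0]
        print('hook mean',m,[x[:,:2].mean(0).round(4) for x in H],[len(x) for x in H],'zmax',np.percentile(Hs[:,2],95),'hookyaw',np.degrees(np.arctan(w[1]/w[0])),'boxrect mm',np.round(r[0]),np.round(r[1]),round(r[2],1))
E
python3 - <<'E'
from h import *
np.set_printoptions(precision=4,suppress=True)
baskets([(.545,.31),(.45,.257),(.44,.387)])
f=np.load('pics/top0.npz');p,d=f['p'],f['d'];P=cloud('top',d)
m=(np.abs(P[...,2]-.11)<.006)&(P[...,0]>.35)&(P[...,0]<.7)&(P[...,1]>-.24)&(P[...,1]<.2)
# keep the largest connected blob
b=max(blobs(m,50),key=lambda x:x.sum());q=P[b]
r=cv2.minAreaRect((q[:,:2]*1000).astype(np.float32));print('tank',r,b.sum())
f=np.load('pics/scene0.npz');p2,d2=f['p'],f['d'];P2=cloud('scene',d2)
for n,pp,PP in(('top',p,P),('scene',p2,P2)):
    for c,lo,hi,nm in(('yellow',.19,.203,'flange'),('red',.19,.206,'pinhead'),('green',.1,.14,'button'),('yellow',.204,.215,'arm')):
        q=PP[mask(pp,c)&(PP[...,2]>lo)&(PP[...,2]<hi)&(PP[...,0]>.35)&(PP[...,1]<.25)]
        r=cv2.minAreaRect((q[:,:2]*1000).astype(np.float32)) if len(q)>4 else None
        print(n,nm,len(q),q.mean(0) if len(q) else'',r, np.median(q[:,2]) if len(q) else '')
    k=(PP[...,2]>.235)&(PP[...,2]<.262)&(PP[...,0]>.55)&(PP[...,0]<.8)&(PP[...,1]>.05)&(PP[...,1]<.2)
    print('knob',k.sum(),np.median(PP[k],0))
    k=(PP[...,2]>.176)&(PP[...,2]<.196)&(PP[...,0]>.48)&(PP[...,0]<.6)&(PP[...,1]>-.18)&(PP[...,1]<.13)
    q=PP[k];print('bar',len(q),np.polyfit(q[:,1],q[:,0],1))
E
```

```text
hook mean [0.5398 0.3118] [array([0.5363, 0.3109]), array([0.5414, 0.3122])] [36, 80] zmax 0.144130197956442 hookyaw -6.718266644087037 boxrect mm [537. 312.] [36. 70.] 81.7
hook mean [0.4457 0.2563] [array([0.4431, 0.2555]), array([0.447 , 0.2568])] [37, 76] zmax 0.14414554957127243 hookyaw -14.364691250663375 boxrect mm [444. 256.] [36. 71.] 75.1
hook mean [0.4325 0.3856] [array([0.4269, 0.3852]), array([0.4371, 0.386 ])] [40, 50] zmax 0.1434683410156871 hookyaw -2.9933580395779766 boxrect mm [428. 386.] [38. 71.] 85.8
tank ((646.0767822265625, -72.04400634765625), (383.86395263671875, 103.4675521850586), 71.00535583496094) 620
top flange 177 [ 0.5393 -0.2382  0.1982] ((648.8634643554688, 1.24090576171875), (601.1571655273438, 306.1392517089844), 39.61686325073242) 0.19821309888277402
top pinhead 63 [ 0.5523 -0.3307  0.2001] ((552.592529296875, -332.0059509277344), (21.974628448486328, 21.18984603881836), 20.949735641479492) 0.20044571959493562
top button 0  None 
top arm 639 [0.749  0.1169 0.2085] ((754.76611328125, 117.8883056640625), (35.747398376464844, 449.30438232421875), 82.20199584960938) 0.20847602549587754
knob 84 [0.6721 0.1271 0.2533]
bar 615 [0.0725 0.5349]
scene flange 331 [ 0.5806 -0.187   0.1984] ((734.6649780273438, -91.1715087890625), (449.6972961425781, 435.81341552734375), 83.07565307617188) 0.1984411755769342
scene pinhead 60 [ 0.5558 -0.3289  0.1977] ((553.5543212890625, -330.22283935546875), (20.938581466674805, 19.0787410736084), 43.218746185302734) 0.19883457872343602
scene button 0  None 
scene arm 2473 [0.8228 0.1098 0.2081] ((755.5786743164062, 118.43946838378906), (37.271034240722656, 445.96173095703125), 82.0597915649414) 0.2081116662101568
knob 156 [0.6809 0.1307 0.2516]
bar 668 [0.0762 0.5387]
```

```bash
python3 - <<'E'
from h import *
np.set_printoptions(precision=4,suppress=True)
from scipy.optimize import least_squares
for n in('top','scene'):
    f=np.load(f'pics/{n}0.npz');p,d=f['p'],f['d'];P=cloud(n,d)
    m=(np.abs(P[...,2]-.11)<.004)&(P[...,0]>.38)&(P[...,0]<.68)&(P[...,1]>-.25)&(P[...,1]<.2)
    q=P[m][:,:2]
    def fr(a,q):
        c,s=np.cos(a[2]),np.sin(a[2]);e=q-a[:2];return np.c_[c*e[:,0]+s*e[:,1],-s*e[:,0]+c*e[:,1]]
    def res(a,k):
        l=np.abs(fr(a,k)); e=np.c_[np.where(l[:,1]<.185,np.abs(l[:,0]-.117),1),np.where(l[:,0]<.11,np.abs(l[:,1]-.192),1)].min(1); return np.minimum(e,.03)
    a=least_squares(lambda a:res(a,q),[.534,-.02,-.074],loss='cauchy',f_scale=.004,diff_step=1e-4).x
    print(n,'tank centre,yaw',a,np.degrees(a[2]),'med res',np.median(res(a,q)))
    q=P[mask(p,'yellow')&(np.abs(P[...,2]-.198)<.005)&(P[...,0]<.6)&(P[...,1]<-.2)]
    print('flange',q.mean(0),cv2.minAreaRect((q[:,:2]*1000).astype(np.float32)))
    h=cv2.cvtColor(p,cv2.COLOR_RGB2HSV).astype(int)
    k=(P[...,2]>.105)&(P[...,2]<.14)&(P[...,0]>.38)&(P[...,0]<.6)&(P[...,1]<-.24)&(P[...,1]>-.4)&(h[...,0]>45)&(h[...,0]<80)&(h[...,1]>120)
    print('btn',k.sum(),P[k].mean(0),np.median(P[k],0),cv2.minAreaRect((P[k][:,:2]*1000).astype(np.float32)))
    k=(P[...,2]>.15)&(P[...,2]<.165)&(P[...,0]>.48)&(P[...,0]<.62)&(P[...,1]<-.28)&(P[...,1]>-.4)
    print('park',k.sum(),cv2.minAreaRect((P[k][:,:2]*1000).astype(np.float32)))
    for y0 in(.1026,.0117,-.083,-.179):
        k=(h[...,0]<17)&(h[...,1]>120)&(P[...,2]>.17)&(P[...,2]<.197)&(abs(P[...,1]-y0)<.035)&(abs(P[...,0]-.535)<.05)
        print('hung',P[k].mean(0))
E
```

```text
top tank centre,yaw [ 0.532  -0.0414 -0.0682] -3.9066315083481893 med res 0.004005212307722772
flange [ 0.5152 -0.265   0.198 ] ((517.8988037109375, -265.7602844238281), (50.37804412841797, 40.11821365356445), 86.00940704345703)
btn 89 [ 0.4631 -0.337   0.1315] [ 0.4643 -0.338   0.132 ] ((462.1557922363281, -337.9789733886719), (26.37092399597168, 32.238338470458984), 3.8140687942504883)
park 227 ((552.25, -331.8700256347656), (45.09065628051758, 45.26133728027344), 86.41773223876953)
hung [0.5408 0.1    0.1873]
hung [0.5345 0.0089 0.1884]
hung [ 0.5279 -0.083   0.1873]
hung [ 0.5217 -0.181   0.1867]
scene tank centre,yaw [ 0.5367 -0.0381 -0.0696] -3.9881484986557694 med res 0.0032918314967446613
flange [ 0.5194 -0.2635  0.1979] ((517.8713989257812, -263.12823486328125), (55.30518341064453, 45.30585861206055), 85.6803970336914)
btn 5 [ 0.5529 -0.3127  0.1259] [ 0.5468 -0.3111  0.1217] ((556.5175170898438, -312.1645812988281), (6.15256404876709, 38.65842819213867), 78.08329010009766)
park 226 ((552.7423095703125, -331.6700439453125), (48.84599685668945, 46.51802444458008), 86.87969207763672)
hung [0.549  0.1011 0.1836]
hung [0.5422 0.01   0.183 ]
hung [ 0.5356 -0.0823  0.1837]
hung [ 0.5283 -0.1797  0.1844]
```

```bash
cat >> h.py <<'E'
from scipy.spatial.transform import Rotation as Ro
def go(x,y,z,head=None):
    """shares for a tool-down pose with tool y at world heading head (deg)"""
    s=monitor.state();R=np.array(s['ee_rot']);sh=R.T@(np.array([x,y,z])-s['ee_pos'])
    if head is None: head=np.degrees(np.arctan2(R[1,1],R[0,1]))
    a=np.radians(head);Y=np.array([np.cos(a),np.sin(a),0]);Z=np.array([0,0,-1.]);T=np.c_[np.cross(Y,Z),Y,Z]
    rv=np.degrees(Ro.from_matrix(R.T@T).as_rotvec())
    print('at',np.round(s['ee_pos'],4),'rows',np.round(sh/.2,4),np.round(rv/45,4),'F',np.round(s['contact_force'],1),'w',round(s['grip_width'],4),'t',s['time_s'])
MID=np.array([.5337,-.040]);YAW=-.07
def W(x,y):
    c,s=np.cos(YAW),np.sin(YAW);return MID+[c*x-s*y,s*x+c*y]
E
python3 -c "
from h import *
go(.444,.256,.26,-14.6)"
```

```text
at [0.2403 0.5767 0.2136] rows [-1.5571 -1.0888 -0.2315] [-8.0000e-04  5.0000e-04  1.8218e+00] F [-0.5 -0.7  0.1] w 0.0911 t 0.2
```

```bash
r="-0.78,-0.54,-0.23,0,0,0.91,0"; python3 -m creep "[-0.78,-0.54,-0.23,0,0,0.91,0,-0.78,-0.54,-0.23,0,0,0.91,0,-0.78,-0.54,-0.23,0,0,0.91,0,-0.78,-0.54,-0.23,0,0,0.91,0,-0.78,-0.54,-0.23,0,0,0.91,0,-0.78,-0.54,-0.23,0,0,0.91,0]" 20; python3 -c "
from h import *
go(.444,.256,.26,-14.6)"
```

```text
time_s: 0.95
ee_pos: [0.3424, 0.4177, 0.2596]
ee_rot: [[-0.449, 0.894, -0.0], [0.894, 0.449, -0.0], [0.0, -0.0, -1.0]]
contact_force: [-0.4, 0.8, 0.8]
grip_width: 0.0913
gripper_force: 0.0
at [0.3424 0.4177 0.2596] rows [-0.9505  0.0911 -0.0019] [-5.000e-04  2.000e-04  9.171e-01] F [-0.4  0.8  0.8] w 0.0913 t 0.95
```

```bash
python3 -m creep "[-0.95,0.09,0,0,0,0.917,0,-0.95,0.09,0,0,0,0.917,0,-0.95,0.09,0,0,0,0.917,0,-0.95,0.09,0,0,0,0.917,0,-0.95,0.09,0,0,0,0.917,0,-0.95,0.09,0,0,0,0.917,0]"; python3 -c "
from h import *
go(.444,.256,.107,-14.6)"
```

```text
time_s: 1.7
ee_pos: [0.443, 0.2561, 0.2597]
ee_rot: [[0.25, 0.968, -0.0], [0.968, -0.25, -0.0], [-0.0, -0.0, -1.0]]
contact_force: [0.5, -0.0, 0.6]
grip_width: 0.091
gripper_force: 0.0
at [0.443  0.2561 0.2597] rows [0.0011 0.0053 0.7635] [-0.0005  0.0002  0.003 ] F [ 0.5 -0.   0.6] w 0.091 t 1.7
```

```bash
python3 -m creep "[0,0.005,0.4,0,0,0,0,0,0.005,0.763,0,0,0,0,0,0.005,0.763,0,0,0,0,0,0.005,0.763,0,0,0,0,0,0.005,0.763,0,0,0,1,0,0.005,0.763,0,0,0,1,0,0.005,0.763,0,0,0,1,0,0.005,0.763,0,0,0,1,0,0.005,0.763,0,0,0,1]" 25; python3 -c "
from h import *
go(.444,.256,.267,-14.6)"
```

```text
time_s: 2.82
ee_pos: [0.4446, 0.2548, 0.1075]
ee_rot: [[0.256, 0.967, 0.0], [0.967, -0.256, 0.0], [0.0, 0.0, -1.0]]
contact_force: [-0.5, 0.8, 0.6]
grip_width: 0.0441
gripper_force: 0.0
at [0.4446 0.2548 0.1075] rows [ 0.005  -0.0041 -0.7976] [ 0.0003 -0.0002 -0.0052] F [-0.5  0.8  0.6] w 0.0441 t 2.825
```

Still closing; let it finish.

```bash
python3 -m creep "[0,0,0,0,0,0,1,0,0,0,0,0,0,1,0,0,0,0,0,0,1,0,0,0,0,0,0,1]" 30;  python3 -m creep "[0,0,-0.1,0,0,0,1,0,0,-0.2,0,0,0,1,0,0,-0.4,0,0,0,1,0,0,-0.6,0,0,0,1,0,0,-0.8,0,0,0,1,0,0,-0.8,0,0,0,1,0,0,-0.8,0,0,0,1]"; python3 - <<'E'
from h import *
p,d=cap('top');q,e=cap('scene')
o=np.vstack([p[150:330,100:420],q[190:370,330:650-10+0] if 0 else q[190:370,310:630]])
cv2.imwrite('pics/g1.png',cv2.resize(o,(640,720))[:600,:,::-1]) if 0 else cv2.imwrite('pics/g1.png',cv2.resize(np.hstack([p[150:330,160:340],q[160:340,330:510]]),(800,400))[:,:,::-1])
x,y=W(-.13,-.09);print(x,y);go(x,y,.267,np.degrees(YAW))
E
```

```text
time_s: 3.32
ee_pos: [0.4444, 0.2548, 0.1073]
ee_rot: [[0.256, 0.967, -0.0], [0.967, -0.256, -0.0], [-0.0, -0.0, -1.0]]
contact_force: [-2.0, 0.7, 2.0]
grip_width: 0.0339
gripper_force: 30.0
time_s: 4.2
ee_pos: [0.4441, 0.2546, 0.2665]
ee_rot: [[0.256, 0.967, -0.001], [0.967, -0.256, -0.0], [-0.001, -0.001, -1.0]]
contact_force: [-1.2, 0.1, -2.8]
grip_width: 0.0339
gripper_force: 30.0
0.3977235137066957 -0.12068701986891589
at [0.4439 0.2545 0.266 ] rows [-1.8725  0.2575 -0.0027] [-0.0025  0.0017 -0.2406] F [-0.4 -0.1 -2.1] w 0.034 t 4.3
```

View pics/g1.png

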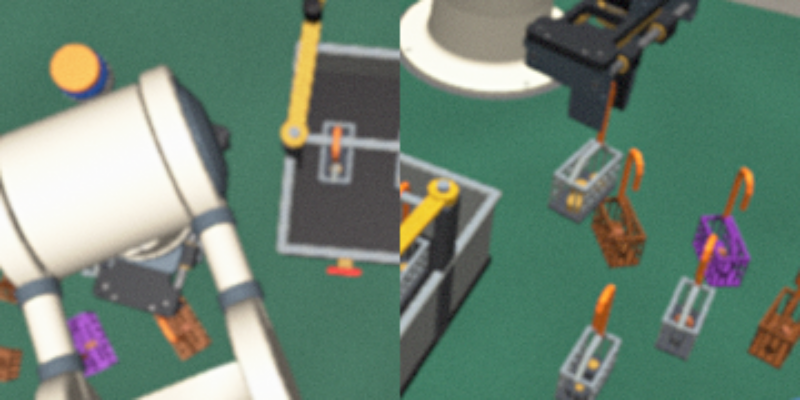

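The basket hangs in the gripper at (585,190) in the right half of the crop. The red tap on the tank's near wall, at (345,270) in the left half, lies low and out of the way.

```bash
cat >> h.py <<'E'
def held():
    s=monitor.state();c=s['ee_pos'];p,d=cap('scene');P=cloud('scene',d)
    h=cv2.cvtColor(p,cv2.COLOR_RGB2HSV).astype(int)
    q=P[(np.hypot(P[...,0]-c[0],P[...,1]-c[1])<.06)&(P[...,2]>c[2]-.107-.01)&(P[...,2]<c[2]-.107+.055)&(h[...,1]<110)]
    r=cv2.minAreaRect((q[:,:2]*1000).astype(np.float32));print('held box',len(q),r,'tcp',c[:2],'zmin',np.percentile(q[:,2],2),'expect',c[2]-.107)
E
python3 -c "
from h import *
held()"
```

```text
held box 605 ((444.20269775390625, 255.5829620361328), (37.885231018066406, 73.7739028930664), 74.98062896728516) tcp [0.44385397 0.25451219] zmin 0.16037455423915453 expect 0.15898811207120667
```

```bash
python3 -m creep "[-0.94,0.13,0,0,0,-0.12,1,-0.94,0.13,0,0,0,-0.12,1,-0.94,0.13,0,0,0,-0.12,1,-0.94,0.13,0,0,0,-0.12,1,-0.94,0.13,0,0,0,-0.12,1,-0.94,0.13,0,0,0,-0.12,1]"; python3 -c "
from h import *
x,y=W(-.13,-.0916);go(x,y,.267,np.degrees(YAW));held()"
```

```text
time_s: 5.1
ee_pos: [0.4215, 0.0674, 0.267]
ee_rot: [[0.163, 0.987, -0.001], [0.987, -0.163, 0.0], [0.0, -0.001, -1.0]]
contact_force: [-0.5, -0.4, -2.0]
grip_width: 0.0341
gripper_force: 30.0
at [0.4215 0.0674 0.267 ] rows [-9.551e-01  3.630e-02 -1.000e-04] [-7.000e-04 -1.000e-04 -1.188e-01] F [-0.5 -0.4 -2. ] w 0.0341 t 5.1
held box 550 ((422.02520751953125, 69.21412658691406), (38.005615234375, 74.61225128173828), 80.32011413574219) tcp [0.4215181 0.0673755] zmin 0.16105646314396452 expect 0.16000550892994497
```

```bash
python3 -m creep "[-0.96,0.036,0,0,0,-0.118,1,-0.96,0.036,0,0,0,-0.118,1,-0.96,0.036,0,0,0,-0.118,1,-0.96,0.036,0,0,0,-0.118,1,-0.96,0.036,0,0,0,-0.118,1,-0.96,0.036,0,0,0,-0.118,1]"; python3 -c "
from h import *
x,y=W(-.055,-.0918);go(x,y,.245,np.degrees(YAW));x,y=W(-.055,-.0918);go(x,y,.203,np.degrees(YAW))
x,y=W(0,-.0918);go(x,y,.203,np.degrees(YAW))"
```

```text
time_s: 5.9
ee_pos: [0.3974, -0.1227, 0.2672]
ee_rot: [[0.07, 0.998, -0.0], [0.998, -0.07, 0.0], [0.0, -0.0, -1.0]]
contact_force: [0.3, -0.8, -1.5]
grip_width: 0.0341
gripper_force: 30.0
at [ 0.3974 -0.1227  0.2672] rows [0.0011 0.3759 0.1111] [-0.0003 -0.0005  0.0003] F [ 0.3 -0.8 -1.5] w 0.0341 t 5.9
at [ 0.3974 -0.1227  0.2672] rows [0.001  0.376  0.3211] [-0.0003 -0.0005  0.0003] F [ 0.3 -0.8 -1.5] w 0.0341 t 5.9
at [ 0.3974 -0.1227  0.2672] rows [0.001 0.651 0.321] [-0.0003 -0.0005  0.0003] F [ 0.3 -0.8 -1.5] w 0.0341 t 5.9
```

```bash
python3 -m creep "[0,0.2,0.05,0,0,0,1,0,0.376,0.15,0,0,0,1,0,0.376,0.321,0,0,0,1,0,0.376,0.321,0,0,0,1,0,0.376,0.321,0,0,0,1]"; python3 -c "
from h import *
x,y=W(0,-.0918);go(x,y,.203,np.degrees(YAW));held()"
python3 - <<'E'
from h import *
q,e=cap('scene')
cv2.imwrite('pics/g2.png',cv2.resize(q[140:300,160:373],(800,600),interpolation=2)[:,:,::-1])
E
```

```text
time_s: 6.52
ee_pos: [0.4724, -0.1289, 0.2041]
ee_rot: [[0.071, 0.997, 0.001], [0.997, -0.071, -0.0], [-0.0, 0.001, -1.0]]
contact_force: [0.3, -0.3, -2.3]
grip_width: 0.0339
gripper_force: 30.0
at [ 0.4724 -0.1289  0.2041] rows [0.0059 0.2746 0.0059] [ 0.0008  0.0002 -0.0009] F [ 0.3 -0.3 -2.3] w 0.0339 t 6.525
held box 415 ((478.6431579589844, -118.462158203125), (93.41265106201172, 116.34467315673828), 62.29119110107422) tcp [ 0.47242006 -0.12886709] zmin 0.08976209443518268 expect 0.09714945882492036
```

View pics/g2.png

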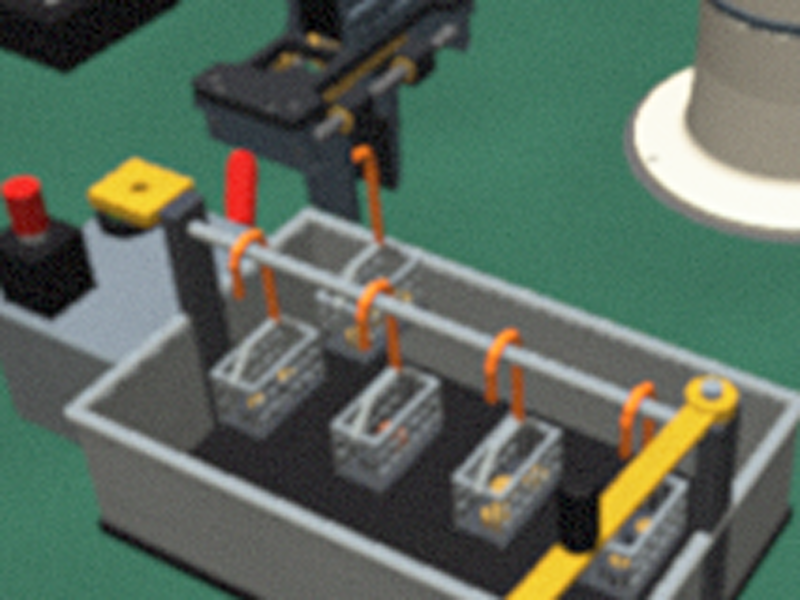

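The picture shows the held basket behind the bar at (370,300), in line with the gap between hung4 (270,370) and hung3 (385,430).

```bash
python3 -m creep "[0,0.1,0,0,0,0,1,0.005,0.2,0,0,0,0,1,0.005,0.275,0,0,0,0,1,0.005,0.275,0,0,0,0,1,0.005,0.275,0.1,0,0,0,1,0.005,0.275,0.19,0,0,0,1,0.005,0.275,0.19,0,0,0,1]"; python3 -c "
from h import *
x,y=W(0,-.0918);go(x,y,.155,np.degrees(YAW))"
```

```text
time_s: 7.5
ee_pos: [0.5257, -0.1322, 0.1644]
ee_rot: [[0.072, 0.997, -0.002], [0.997, -0.072, 0.001], [0.001, -0.002, -1.0]]
contact_force: [-0.2, 0.2, -1.3]
grip_width: 0.034
gripper_force: 30.0
at [ 0.5257 -0.1322  0.1644] rows [0.0037 0.0075 0.0472] [-0.0031 -0.0008 -0.0027] F [-0.2  0.2 -1.3] w 0.034 t 7.5
```

```bash
python3 -m creep "[0,0.006,0.02,0,0,0,1,0,0.006,0.045,0,0,0,1,0,0.006,0.045,0,0,0,1]"; python3 -m creep "[0,0,0,0,0,0,0.3,0,0,0,0,0,0,0.3,0,0,0,0,0,0,0.3,0,0,0,0,0,0,0.3]"; python3 - <<'E'
from h import *
go(.53,-.13,.3)
q,e=cap('scene')
cv2.imwrite('pics/g3.png',cv2.resize(q[140:300,160:373],(600,450),interpolation=2)[:,:,::-1])
E
```

```text
time_s: 7.88
ee_pos: [0.5287, -0.1327, 0.1566]
ee_rot: [[0.072, 0.997, 0.001], [0.997, -0.072, -0.0], [-0.0, 0.001, -1.0]]
contact_force: [0.3, -0.6, 3.8]
grip_width: 0.0338
gripper_force: 30.0
time_s: 8.38
ee_pos: [0.5282, -0.1326, 0.1561]
ee_rot: [[0.072, 0.997, -0.0], [0.997, -0.072, -0.0], [-0.0, -0.0, -1.0]]
contact_force: [0.0, -0.2, -0.9]
grip_width: 0.0637
gripper_force: 0.0
at [ 0.5282 -0.1326  0.1561] rows [ 0.0135  0.0078 -0.7196] [-0.0001  0.      0.    ] F [ 0.  -0.2 -0.9] w 0.0637 t 8.375
```

View pics/g3.png

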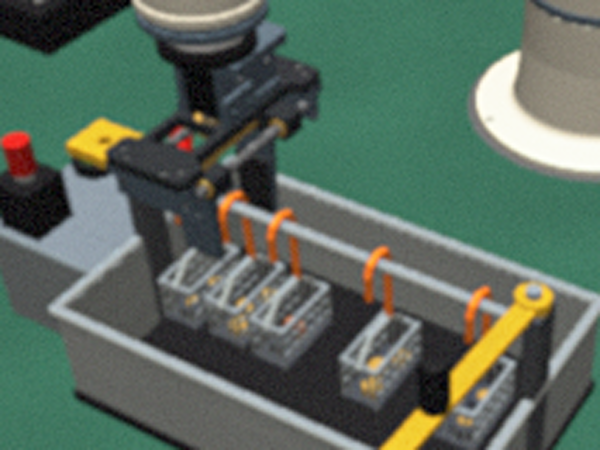

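The basket hangs in the gap between hung3 and hung4, at (240,290).

```bash
python3 -m creep "[0,0,-0.3,0,0,0,0.3,0,0,-0.6,0,0,0,0.3,0,0,-0.8,0,0,0,0,0,0,-0.8,0,0,0,0]"; python3 - <<'E'
from h import *
np.set_printoptions(precision=4,suppress=True)
baskets([(.538,.312),(.43,.386)])
go(.537,.312,.28,-7.5)
E
```

```text
time_s: 8.93
ee_pos: [0.5296, -0.133, 0.3192]
ee_rot: [[0.072, 0.997, 0.005], [0.997, -0.072, -0.002], [-0.002, 0.006, -1.0]]
contact_force: [-0.2, -0.1, -0.2]
grip_width: 0.0809
gripper_force: 0.0
hook mean [0.5396 0.3118] [array([0.5361, 0.3108]), array([0.5413, 0.3122])] [38, 79] zmax 0.144726736131925 hookyaw -6.521324109916019 boxrect mm [537. 312.] [36. 70.] 81.9
hook mean [0.4324 0.3857] [array([0.4267, 0.3852]), array([0.437 , 0.3861])] [42, 51] zmax 0.1435877771548095 hookyaw -3.2896399179274973 boxrect mm [428. 386.] [37. 71.] 86.5
at [ 0.5281 -0.1325  0.3158] rows [ 2.2199 -0.1154  0.1789] [-0.0001 -0.      0.0749] F [-1.3 -0.5  0.2] w 0.089 t 9.025
```

```bash
python3 -m creep "[1,-0.05,0,0,0,0.075,0,1,-0.05,0,0,0,0.075,0,1,-0.05,0,0,0,0.075,0,1,-0.05,0,0,0,0.075,0]";python3 -m creep "[1,-0.05,0,0,0,0,0,1,-0.05,0,0,0,0,0,1,-0.05,0,0,0,0,0,1,-0.05,0,0,0,0,0]"; python3 - <<'E'
from h import *
np.set_printoptions(precision=4,suppress=True)
go(.537,.312,.15,-8)
E
```

```text
time_s: 9.52
ee_pos: [0.5317, 0.0708, 0.3145]
ee_rot: [[0.127, 0.992, -0.003], [0.992, -0.127, 0.0], [0.0, -0.003, -1.0]]
contact_force: [-0.3, -0.7, -1.0]
grip_width: 0.0915
gripper_force: 0.0
time_s: 10.02
ee_pos: [0.5484, 0.2698, 0.3142]
ee_rot: [[0.128, 0.992, -0.002], [0.992, -0.128, -0.001], [-0.001, -0.002, -1.0]]
contact_force: [0.2, -0.8, -0.8]
grip_width: 0.0912
gripper_force: 0.0
at [0.5484 0.2698 0.3142] rows [ 0.2029 -0.0817  0.8212] [-0.0029  0.0011  0.0146] F [ 0.2 -0.8 -0.8] w 0.0912 t 10.025
```

```bash
python3 -m creep "[0.2,-0.08,0.3,0,0,0.015,0,0.2,-0.08,0.6,0,0,0.015,0,0.203,-0.082,0.82,0,0,0.015,0,0.203,-0.082,0.82,0,0,0.015,0,0.203,-0.082,0.82,0,0,0.015,0]"; python3 - <<'E'
from h import *
np.set_printoptions(precision=4,suppress=True)
go(.537,.312,.107,-8)
E
```

```text
time_s: 10.65
ee_pos: [0.539, 0.3092, 0.1537]
ee_rot: [[0.143, 0.99, 0.001], [0.99, -0.143, 0.0], [0.001, 0.001, -1.0]]
contact_force: [0.3, -0.2, 0.9]
grip_width: 0.0911
gripper_force: 0.0
at [0.539  0.3092 0.1537] rows [ 0.0124 -0.0121  0.2337] [ 0.0017 -0.0008 -0.0049] F [ 0.3 -0.2  0.9] w 0.0911 t 10.65
```

```bash
python3 -m creep "[0.01,-0.01,0.1,0,0,0,0,0.01,-0.01,0.23,0,0,0,0,0.01,-0.01,0.23,0,0,0,1,0.01,-0.01,0.23,0,0,0,1,0.01,-0.01,0.23,0,0,0,1,0.01,-0.01,0.23,0,0,0,1,0.01,-0.01,0.23,0,0,0,1,0.01,-0.01,0.23,0,0,0,1,0.01,-0.01,0.23,0,0,0,1,0.01,-0.01,0.23,0,0,0,1]" 30;  python3 -m creep "[0,0,0,0,0,0,1,0,0,0,0,0,0,1,0,0,-0.1,0,0,0,1,0,0,-0.2,0,0,0,1,0,0,-0.4,0,0,0,1,0,0,-0.6,0,0,0,1,0,0,-0.85,0,0,0,1,0,0,-0.85,0,0,0,1,0,0,-0.85,0,0,0,1]"; python3 - <<'E'
from h import *
held()
x,y=W(-.13,.15);go(x,y,.28,np.degrees(YAW))
E
```

```text
time_s: 11.9
ee_pos: [0.5364, 0.3119, 0.1062]
ee_rot: [[0.142, 0.99, 0.0], [0.99, -0.142, 0.0], [0.0, 0.0, -1.0]]
contact_force: [2.0, -0.3, 1.0]
grip_width: 0.034
gripper_force: 30.0
time_s: 13.02
ee_pos: [0.5355, 0.3116, 0.275]
ee_rot: [[0.142, 0.99, -0.002], [0.99, -0.142, -0.001], [-0.001, -0.002, -1.0]]
contact_force: [-0.4, -0.2, -3.2]
grip_width: 0.0341
gripper_force: 30.0
held box 688 ((536.4801025390625, 311.56439208984375), (36.68635559082031, 74.79852294921875), 82.5763931274414) tcp [0.53550552 0.31163388] zmin 0.17043576917340839 expect 0.16798856968493542
at [0.5353 0.3115 0.2744] rows [-1.0401 -0.461  -0.0251] [-0.0032  0.0018 -0.0925] F [-0.1 -0.2 -2.4] w 0.034 t 13.075
```

```bash
python3 -m creep "[-0.3,-0.3,0,0,0,-0.09,1,-0.6,-0.46,0,0,0,-0.09,1,-0.9,-0.46,0,0,0,-0.09,1,-1,-0.46,0,0,0,-0.09,1,-1,-0.46,0,0,0,-0.09,1,-1,-0.46,0,0,0,-0.09,1]"; python3 - <<'E'
from h import *
np.set_printoptions(precision=4,suppress=True)
for n in('top','scene'):
    p,d=cap(n);P=cloud(n,d);h=cv2.cvtColor(p,cv2.COLOR_RGB2HSV).astype(int)
    k=(h[...,0]<17)&(h[...,1]>120)&(P[...,2]>.165)&(P[...,2]<.197)&(abs(P[...,0]-.535)<.04)&(P[...,1]>-.22)&(P[...,1]<.13)
    print(n,np.sort(P[k][:,1])[::3].round(3))
x,y=W(-.12,.003);go(x,y,.267,np.degrees(YAW))
E
```

```text
time_s: 13.82
ee_pos: [0.4165, 0.1271, 0.2754]
ee_rot: [[0.073, 0.997, -0.001], [0.997, -0.073, 0.0], [-0.0, -0.001, -1.0]]
contact_force: [-0.1, -0.6, -2.7]
grip_width: 0.0336
gripper_force: 30.0
top [-0.184 -0.184 -0.183 -0.182 -0.182 -0.181 -0.181 -0.18  -0.18  -0.179
 -0.179 -0.177 -0.135 -0.134 -0.133 -0.132 -0.132 -0.131 -0.131 -0.13
 -0.13  -0.13  -0.129 -0.129 -0.127 -0.086 -0.086 -0.085 -0.084 -0.084
 -0.083 -0.083 -0.082 -0.081 -0.081 -0.08   0.007  0.007  0.007  0.009
  0.009  0.009  0.009  0.01   0.011  0.011  0.097  0.097  0.099  0.099
  0.102]
scene [-0.184 -0.182 -0.182 -0.182 -0.181 -0.181 -0.18  -0.18  -0.18  -0.179
 -0.179 -0.179 -0.178 -0.178 -0.178 -0.177 -0.136 -0.134 -0.133 -0.133
 -0.132 -0.132 -0.131 -0.131 -0.131 -0.131 -0.13  -0.13  -0.13  -0.129
 -0.129 -0.128 -0.128 -0.128 -0.127 -0.085 -0.085 -0.084 -0.084 -0.083
 -0.083 -0.083 -0.083 -0.083 -0.082 -0.082 -0.082 -0.081 -0.081 -0.081
 -0.08  -0.08  -0.079  0.006  0.007  0.007  0.007  0.008  0.009  0.01
  0.01   0.01   0.01   0.011  0.011  0.012  0.012  0.013  0.013  0.014
  0.098  0.098  0.099  0.099  0.1    0.1    0.1    0.101  0.101  0.102
  0.102  0.103  0.103  0.103  0.103  0.104  0.104]
at [0.4167 0.1276 0.2756] rows [-0.7802  0.0432  0.0427] [-0.0013  0.     -0.0016] F [ 0.2 -0.3 -2.4] w 0.0342 t 13.925
```

```bash
python3 -m creep "[-0.3,0.04,0.04,0,0,0,1,-0.6,0.04,0.04,0,0,0,1,-0.78,0.04,0.04,0,0,0,1,-0.78,0.04,0.04,0,0,0,1,-0.78,0.04,0.04,0,0,0,1]"; python3 - <<'E'
from h import *
x,y=W(-.055,.003);go(x,y,.203,np.degrees(YAW))
E
```

```text
time_s: 14.55
ee_pos: [0.4137, -0.0285, 0.2679]
ee_rot: [[0.072, 0.997, -0.0], [0.997, -0.072, 0.0], [0.0, -0.0, -1.0]]
contact_force: [0.5, -0.1, -3.6]
grip_width: 0.0345
gripper_force: 30.0
at [ 0.4137 -0.0285  0.2679] rows [2.000e-04 3.278e-01 3.241e-01] [-0.0006 -0.0005 -0.0021] F [ 0.5 -0.1 -3.6] w 0.0345 t 14.55
```

```bash
python3 -m creep "[0,0.2,0.05,0,0,0,1,0,0.328,0.15,0,0,0,1,0,0.328,0.324,0,0,0,1,0,0.328,0.324,0,0,0,1,0,0.328,0.324,0,0,0,1]"; python3 - <<'E'
from h import *
x,y=W(0,.003);go(x,y,.203,np.degrees(YAW))
E
```

```text
time_s: 15.18
ee_pos: [0.4792, -0.0332, 0.2043]
ee_rot: [[0.071, 0.997, 0.001], [0.997, -0.071, -0.0], [0.0, 0.001, -1.0]]
contact_force: [0.3, 0.6, -2.3]
grip_width: 0.034
gripper_force: 30.0
at [ 0.4792 -0.0332  0.2043] rows [0.0004 0.2741 0.0065] [ 0.0007 -0.     -0.001 ] F [ 0.3  0.6 -2.3] w 0.034 t 15.175
```

```bash
python3 -m creep "[0,0.1,0,0,0,0,1,0,0.2,0,0,0,0,1,0,0.275,0,0,0,0,1,0,0.275,0,0,0,0,1,0,0.275,0.08,0,0,0,1,0,0.275,0.16,0,0,0,1,0,0.275,0.22,0,0,0,1,0,0.275,0.248,0,0,0,1,0,0.275,0.248,0,0,0,1]"; python3 -c "
from h import *
x,y=W(0,.003);go(x,y,.155,np.degrees(YAW))"
```

```text
time_s: 16.3
ee_pos: [0.5338, -0.0379, 0.1544]
ee_rot: [[0.072, 0.997, 0.001], [0.997, -0.072, -0.0], [-0.0, 0.001, -1.0]]
contact_force: [-2.2, 0.8, 5.6]
grip_width: 0.0342
gripper_force: 30.0
at [ 0.5338 -0.0379  0.1544] rows [ 0.0043  0.0002 -0.0029] [ 0.0009  0.0002 -0.0024] F [-2.2  0.8  5.6] w 0.0342 t 16.3
```

```bash
python3 -m creep "[0,0,0,0,0,0,0.3,0,0,0,0,0,0,0.3,0,0,0,0,0,0,0.3,0,0,0,0,0,0,0.3,0,0,-0.3,0,0,0,0.3,0,0,-0.6,0,0,0,0.3,0,0,-0.8,0,0,0,0,0,0,-0.8,0,0,0,0]"; python3 - <<'E'
from h import *
np.set_printoptions(precision=4,suppress=True)
q,e=cap('scene')
cv2.imwrite('pics/g4.png',cv2.resize(q[140:300,160:373],(600,450),interpolation=2)[:,:,::-1])
baskets([(.43,.386)])
go(.429,.386,.3,-4)
E
```

```text
time_s: 17.3
ee_pos: [0.5351, -0.0381, 0.3168]
ee_rot: [[0.072, 0.997, 0.006], [0.997, -0.072, -0.001], [-0.001, 0.006, -1.0]]
contact_force: [1.0, 0.2, 0.4]
grip_width: 0.0811
gripper_force: 0.0
hook mean [0.4328 0.3855] [array([0.4271, 0.3849]), array([0.4375, 0.386 ])] [40, 50] zmax 0.14367661493796974 hookyaw -2.353178626433615 boxrect mm [428. 386.] [37. 71.] 85.7
at [ 0.5332 -0.0378  0.3127] rows [ 2.0758 -0.672   0.0648] [-0.002  -0.0002 -0.0027] F [-0.4 -0.3  0. ] w 0.0908 t 17.45
```

View pics/g4.png

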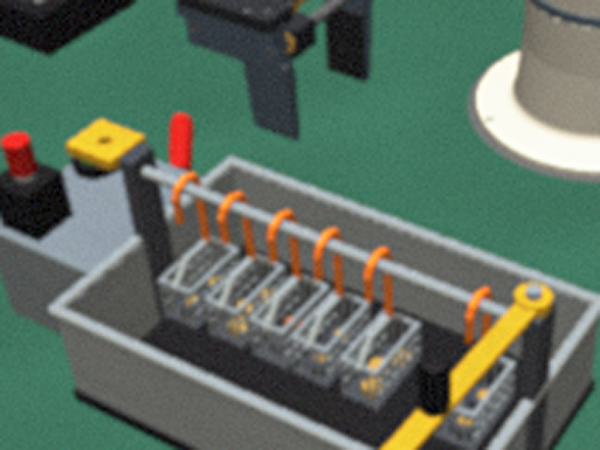

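Two new baskets now hang among the four, with six hooks on the bar from (185,190) to (480,305). The third goes into the last gap, near (430,300).

```bash
python3 -m creep "[1,-0.34,0,0,0,0,0,1,-0.34,0,0,0,0,0,1,-0.34,0,0,0,0,0,1,-0.34,0,0,0,0,0]";python3 -m creep "[1,-0.33,0.05,0,0,0,0,1,-0.33,0.05,0,0,0,0,1,-0.33,0.05,0,0,0,0,1,-0.33,0.05,0,0,0,0]"; python3 - <<'E'
from h import *
np.set_printoptions(precision=4,suppress=True)
go(.428,.386,.15,-4)
E
```

```text
time_s: 17.95
ee_pos: [0.4785, 0.1691, 0.3123]
ee_rot: [[0.069, 0.998, -0.003], [0.998, -0.069, -0.0], [-0.0, -0.003, -1.0]]
contact_force: [0.4, -0.2, 1.1]
grip_width: 0.0912
gripper_force: 0.0
time_s: 18.45
ee_pos: [0.427, 0.3732, 0.3017]
ee_rot: [[0.069, 0.998, -0.003], [0.998, -0.069, -0.001], [-0.002, -0.003, -1.0]]
contact_force: [-0.2, -0.8, 0.2]
grip_width: 0.0915
gripper_force: 0.0
at [0.427  0.3732 0.3017] rows [0.0651 0.0025 0.7584] [-0.0033  0.0019  0.0006] F [-0.2 -0.8  0.2] w 0.0915 t 18.45
```

```bash
python3 -m creep "[0.065,0,0.3,0,0,0,0,0.065,0,0.6,0,0,0,0,0.065,0.002,0.758,0,0,0,0,0.065,0.002,0.758,0,0,0,0,0.065,0.002,0.758,0,0,0,0]"; python3 - <<'E'
from h import *
np.set_printoptions(precision=4,suppress=True)
go(.428,.386,.107,-4)
E
```

```text
time_s: 19.08
ee_pos: [0.4306, 0.3839, 0.1529]
ee_rot: [[0.072, 0.997, 0.0], [0.997, -0.072, 0.0], [0.0, 0.0, -1.0]]
contact_force: [0.2, -0.4, -0.2]
grip_width: 0.0912
gripper_force: 0.0
at [0.4306 0.3839 0.1529] rows [ 0.0094 -0.0137  0.2294] [ 0.0006 -0.0005 -0.0029] F [ 0.2 -0.4 -0.2] w 0.0912 t 19.075
```

```bash
python3 -m creep "[0.01,-0.012,0.1,0,0,0,0,0.01,-0.012,0.23,0,0,0,0,0.01,-0.012,0.23,0,0,0,1,0.01,-0.012,0.23,0,0,0,1,0.01,-0.012,0.23,0,0,0,1,0.01,-0.012,0.23,0,0,0,1,0.01,-0.012,0.23,0,0,0,1,0.01,-0.012,0.23,0,0,0,1,0.01,-0.012,0.23,0,0,0,1,0.01,-0.012,0.23,0,0,0,1]" 30;  python3 -m creep "[0,0,0,0,0,0,1,0,0,0,0,0,0,1,0,0,-0.1,0,0,0,1,0,0,-0.2,0,0,0,1,0,0,-0.4,0,0,0,1,0,0,-0.6,0,0,0,1,0,0,-0.85,0,0,0,1,0,0,-0.85,0,0,0,1,0,0,-0.85,0,0,0,1]"; python3 - <<'E'
from h import *
held()
x,y=W(-.14,.15);go(x,y,.275,np.degrees(YAW))
E
```

```text
time_s: 20.32
ee_pos: [0.4278, 0.3859, 0.1062]
ee_rot: [[0.072, 0.997, -0.0], [0.997, -0.072, 0.0], [0.0, -0.0, -1.0]]
contact_force: [-2.6, 0.2, 3.5]
grip_width: 0.0342
gripper_force: 30.0
time_s: 21.45
ee_pos: [0.4276, 0.3855, 0.2751]
ee_rot: [[0.072, 0.997, -0.001], [0.997, -0.072, -0.001], [-0.001, -0.001, -1.0]]
contact_force: [0.3, -0.5, -3.5]
grip_width: 0.0339
gripper_force: 30.0
held box 544 ((427.9576416015625, 385.30731201171875), (36.0135612487793, 74.24603271484375), 85.86856079101562) tcp [0.42762432 0.38547555] zmin 0.1704192452546973 expect 0.1681124139106429
at [0.4274 0.3854 0.2746] rows [-1.3345e+00 -1.8300e-02  1.0000e-04] [-0.0022  0.002  -0.0026] F [-0.3 -0.2 -3.5] w 0.0338 t 21.5
```

```bash
python3 -m creep "[-0.67,-0.01,0,0,0,0,1,-0.67,-0.01,0,0,0,0,1,-0.67,-0.01,0,0,0,0,1,-0.67,-0.01,0,0,0,0,1]";python3 -m creep "[-0.4,0,0,0,0,0,1,-0.8,0,0.02,0,0,0,1,-0.94,0,0.04,0,0,0,1,-0.94,0,0.04,0,0,0,1,-0.94,0,0.04,0,0,0,1]"; python3 - <<'E'
from h import *
x,y=W(-.055,.095);go(x,y,.203,np.degrees(YAW));held()
E
```

```text
time_s: 22.0
ee_pos: [0.4161, 0.2518, 0.2753]
ee_rot: [[0.073, 0.997, -0.001], [0.997, -0.073, -0.0], [-0.001, -0.001, -1.0]]
contact_force: [0.7, 0.4, -2.5]
grip_width: 0.0341
gripper_force: 30.0
time_s: 22.62
ee_pos: [0.4033, 0.0654, 0.2678]
ee_rot: [[0.072, 0.997, -0.0], [0.997, -0.072, 0.0], [0.0, -0.0, -1.0]]
contact_force: [0.7, 0.4, -2.3]
grip_width: 0.0343
gripper_force: 30.0
at [0.4033 0.0654 0.2678] rows [-0.0045  0.4126  0.3239] [-0.0006 -0.0005 -0.003 ] F [ 0.7  0.4 -2.3] w 0.0343 t 22.625
held box 554 ((403.24066162109375, 67.97950744628906), (38.22117233276367, 74.41376495361328), 85.91073608398438) tcp [0.40326957 0.06544673] zmin 0.16264665488829905 expect 0.1608263135211876
```

```bash
python3 -m creep "[0,0.2,0.05,0,0,0,1,-0.005,0.412,0.12,0,0,0,1,-0.005,0.412,0.323,0,0,0,1,-0.005,0.412,0.323,0,0,0,1,-0.005,0.412,0.323,0,0,0,1]"; python3 - <<'E'
from h import *
x,y=W(0,.095);go(x,y,.203,np.degrees(YAW))
E
```

```text
time_s: 23.3
ee_pos: [0.4851, 0.059, 0.2045]
ee_rot: [[0.07, 0.998, 0.001], [0.998, -0.07, 0.0], [0.0, 0.001, -1.0]]
contact_force: [0.0, -0.1, -2.3]
grip_width: 0.0337
gripper_force: 30.0
at [0.4851 0.059  0.2045] rows [-0.0016  0.2768  0.0078] [ 0.0007 -0.0002 -0.0004] F [ 0.  -0.1 -2.3] w 0.0337 t 23.3
```

```bash
python3 -m creep "[0,0.1,0,0,0,0,1,0,0.2,0,0,0,0,1,0,0.277,0,0,0,0,1,0,0.277,0,0,0,0,1,0,0.277,0.08,0,0,0,1,0,0.277,0.16,0,0,0,1,0,0.277,0.22,0,0,0,1,0,0.277,0.248,0,0,0,1,0,0.277,0.248,0,0,0,1]"; python3 -c "
from h import *
x,y=W(0,.095);go(x,y,.155,np.degrees(YAW))"
```

```text
time_s: 24.42
ee_pos: [0.5401, 0.0541, 0.1544]
ee_rot: [[0.072, 0.997, 0.0], [0.997, -0.072, 0.0], [0.0, 0.0, -1.0]]
contact_force: [-2.1, 1.3, 3.2]
grip_width: 0.0338
gripper_force: 30.0
at [0.5401 0.0541 0.1544] rows [ 0.0033  0.001  -0.003 ] [ 0.0004 -0.0002 -0.0023] F [-2.1  1.3  3.2] w 0.0338 t 24.425
```

```bash
python3 -m creep "[0,0,0,0,0,0,0.3,0,0,0,0,0,0,0.3,0,0,0,0,0,0,0.3,0,0,0,0,0,0,0.3,0,0,-0.3,0,0,0,0.3,0,0,-0.6,0,0,0,0.3,0,0,-0.8,0,0,0,0,0,0,-0.8,0,0,0,0]"; python3 - <<'E'
from h import *
np.set_printoptions(precision=4,suppress=True)
q,e=cap('scene')
cv2.imwrite('pics/g5.png',cv2.resize(q[140:350,160:440],(800,600),interpolation=2)[:,:,::-1])
P=cloud('scene',e);h=cv2.cvtColor(q,cv2.COLOR_RGB2HSV).astype(int)
k=(h[...,0]<17)&(h[...,1]>120)&(P[...,2]>.165)&(P[...,2]<.197)&(abs(P[...,0]-.535)<.04)&(P[...,1]>-.22)&(P[...,1]<.13)
print(np.sort(P[k][:,1])[::6].round(3))
go(.6,.0,.32,-4)
E
```

```text
time_s: 25.42
ee_pos: [0.5415, 0.054, 0.317]
ee_rot: [[0.072, 0.997, 0.006], [0.997, -0.072, -0.0], [0.0, 0.006, -1.0]]
contact_force: [0.6, -0.7, -0.5]
grip_width: 0.0809
gripper_force: 0.0
[-0.182 -0.18  -0.18  -0.179 -0.179 -0.178 -0.177 -0.133 -0.13  -0.129
 -0.128 -0.128 -0.127 -0.126 -0.126 -0.125 -0.086 -0.084 -0.084 -0.083
 -0.082 -0.082 -0.081 -0.08  -0.047 -0.046 -0.045 -0.044 -0.043 -0.042
 -0.042 -0.041 -0.04   0.009  0.009  0.011  0.011  0.012  0.012  0.013
  0.013  0.014  0.053  0.054  0.055  0.056  0.057  0.057  0.058  0.058
  0.059  0.098  0.099  0.1    0.101  0.101  0.102  0.102  0.103  0.104]
at [0.5406 0.0539 0.3149] rows [-0.2475  0.3156 -0.0249] [ 0.003  -0.0002 -0.0028] F [-0.6 -0.4 -0.8] w 0.0849 t 25.475
```

View pics/g5.png

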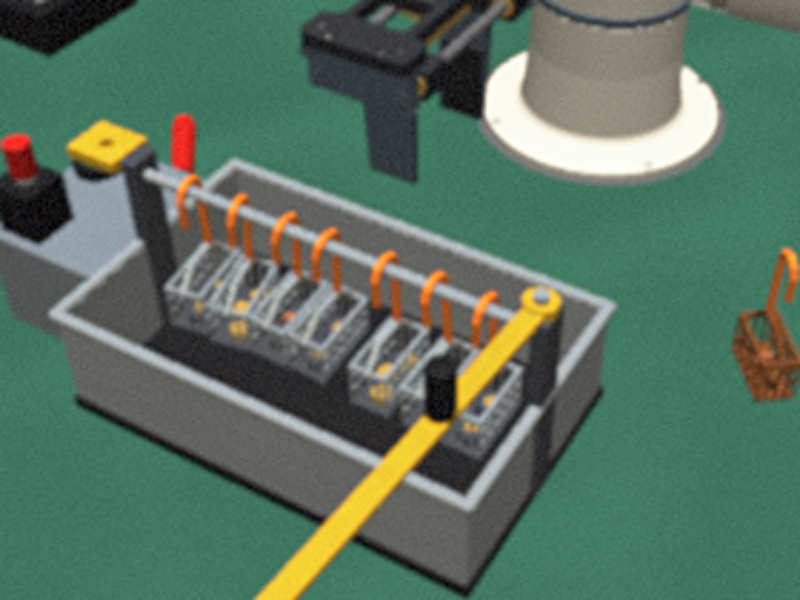

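All seven hooks are on the bar, from (187,190) to (485,305). Next is the hold-down arm; its black knob is at (440,385).

```bash
python3 -m creep "[0.19,0.33,0,0,0,-0.955,0,0.19,0.33,0,0,0,-0.955,0,0.19,0.33,0,0,0,-0.955,0,0.19,0.33,0,0,0,-0.955,0,0.19,0.33,0,0,0,-0.955,0,0.19,0.33,0,0,0,-0.955,0]"; python3 - <<'E'
from h import *
go(.675,.129,.3,82.1)
E
```

```text
time_s: 26.22
ee_pos: [0.6084, 0.087, 0.3131]
ee_rot: [[-0.624, 0.782, -0.001], [0.782, 0.624, -0.0], [0.001, -0.001, -1.0]]
contact_force: [-0.0, -0.3, 0.5]
grip_width: 0.0908
gripper_force: 0.0
at [0.6084 0.087  0.3131] rows [-0.0435  0.3912  0.0651] [-9.000e-04 -1.400e-03 -9.671e-01] F [-0.  -0.3  0.5] w 0.0908 t 26.225
```

```bash
python3 -m creep "[-0.043,0.39,0.065,0,0,-0.967,0,-0.043,0.39,0.065,0,0,-0.967,0,-0.043,0.39,0.065,0,0,-0.967,0,-0.043,0.39,0.065,0,0,-0.967,0,-0.043,0.39,0.065,0,0,-0.967,0,-0.043,0.39,0.065,0,0,-0.967,0]"; python3 - <<'E'
from h import *
q,e=cap('scene')
cv2.imwrite('pics/g6.png',cv2.resize(q[140:350,160:440],(600,450),interpolation=2)[:,:,::-1])
go(.675,.129,.213,82.1)
E
```

```text
time_s: 26.98
ee_pos: [0.6748, 0.1293, 0.3008]
ee_rot: [[-0.99, 0.139, -0.0], [0.139, 0.99, -0.0], [0.0, -0.0, -1.0]]
contact_force: [-0.7, 0.1, -0.2]
grip_width: 0.0914
gripper_force: 0.0
at [0.6748 0.1292 0.3009] rows [-0.0011 -0.001   0.4393] [-0.     -0.0001 -0.0004] F [ 0.1 -0.6  0.3] w 0.0912 t 27.025
```

View pics/g6.png

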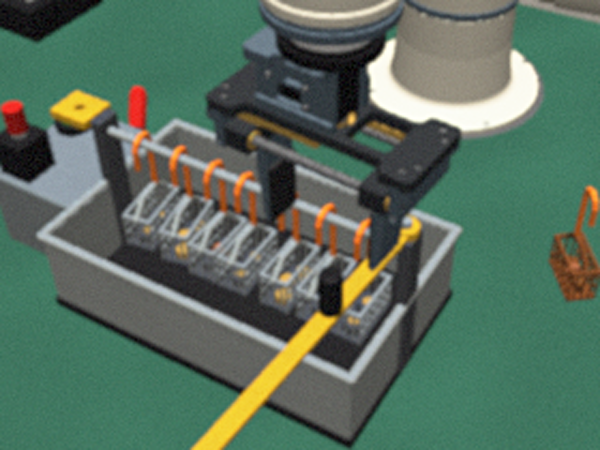

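The open gripper sits above the knob at (330,290), with a finger on either side.

```bash
python3 -m creep "[0,0,0.2,0,0,0,0,0,0,0.435,0,0,0,0,0,0,0.435,0,0,0,1,0,0,0.435,0,0,0,1,0,0,0.435,0,0,0,1,0,0,0.435,0,0,0,1,0,0,0.435,0,0,0,1,0,0,0.435,0,0,0,1,0,0,0.435,0,0,0,1,0,0,0.435,0,0,0,1]" 8;python3 -m creep "[0,0,0,0,0,0,1,0,0,0,0,0,0,1,0,0,0,0,0,0,1,0,0,0,0,0,0,1]"; python3 - <<'E'
from h import *
pv=np.array([.546,.147])
for h in(62,42,22,4,-4):
    a=np.radians(h-90);x,y=pv+.13*np.array([np.cos(a),np.sin(a)]);print(h);go(x,y,.2135,h)
E
```

```text
time_s: 28.28
ee_pos: [0.6749, 0.1293, 0.2139]
ee_rot: [[-0.991, 0.133, -0.0], [0.133, 0.991, -0.0], [0.0, -0.0, -1.0]]
contact_force: [-0.6, -0.1, -0.1]
grip_width: 0.0216
gripper_force: 8.0
time_s: 28.78
ee_pos: [0.6749, 0.1293, 0.2139]
ee_rot: [[-0.991, 0.133, -0.0], [0.133, 0.991, -0.0], [0.0, -0.0, -1.0]]
contact_force: [-0.9, -0.7, 0.2]
grip_width: 0.0219
gripper_force: 8.0
62
at [0.6749 0.1293 0.2139] rows [ 0.041  -0.2241  0.002 ] [-0.     -0.      0.4526] F [-0.9 -0.7  0.2] w 0.0219 t 28.775
42
at [0.6749 0.1293 0.2139] rows [ 0.1551 -0.4189  0.002 ] [-0.    -0.     0.897] F [-0.9 -0.7  0.2] w 0.0219 t 28.775
22
at [0.6749 0.1293 0.2139] rows [ 0.329  -0.5629  0.002 ] [-0.     -0.      1.3415] F [-0.9 -0.7  0.2] w 0.0219 t 28.775
4
at [0.6749 0.1293 0.2139] rows [ 0.5193 -0.6345  0.002 ] [-0.     -0.      1.7415] F [-0.9 -0.7  0.2] w 0.0219 t 28.775
-4
at [0.6749 0.1293 0.2139] rows [ 0.6092 -0.6466  0.002 ] [-0.     -0.      1.9193] F [-0.9 -0.7  0.2] w 0.0219 t 28.775
```

```bash
python3 -m creep "[0.002,-0.057,0,0,0,0.111,1,0.01,-0.113,0,0,0,0.222,1,0.022,-0.168,0,0,0,0.333,1,0.039,-0.222,0,0,0,0.444,1,0.061,-0.275,0,0,0,0.556,1,0.087,-0.325,0,0,0,0.667,1,0.118,-0.373,0,0,0,0.778,1,0.152,-0.418,0,0,0,0.889,1,0.152,-0.418,0,0,0,0.889,1]"; python3 - <<'E'
from h import *
pv=np.array([.546,.147])
for h in(22,4,-4):
    a=np.radians(h-90);x,y=pv+.13*np.array([np.cos(a),np.sin(a)]);print(h);go(x,y,.2135,h)
E
```

```text
time_s: 29.9
ee_pos: [0.6333, 0.0501, 0.2139]
ee_rot: [[-0.674, 0.739, -0.0], [0.739, 0.674, -0.0], [0.0, -0.0, -1.0]]
contact_force: [0.8, -0.7, -1.8]
grip_width: 0.0222
gripper_force: 8.0
22
at [0.6333 0.0501 0.2139] rows [ 0.0428 -0.2222  0.0021] [-4.000e-04 -1.000e-04  4.521e-01] F [ 0.8 -0.7 -1.8] w 0.0222 t 29.9
4
at [0.6333 0.0501 0.2139] rows [ 0.1425 -0.3994  0.0022] [-4.000e-04 -0.000e+00  8.521e-01] F [ 0.8 -0.7 -1.8] w 0.0222 t 29.9
-4
at [0.6333 0.0501 0.2139] rows [ 0.2036 -0.4665  0.0022] [-4.0000e-04  0.0000e+00  1.0299e+00] F [ 0.8 -0.7 -1.8] w 0.0222 t 29.9
```

Going well; repeat for another 40°.

```bash
python3 -m creep "[0.002,-0.057,0,0,0,0.111,1,0.01,-0.113,0,0,0,0.222,1,0.022,-0.168,0,0,0,0.333,1,0.039,-0.222,0,0,0,0.444,1,0.061,-0.275,0,0,0,0.556,1,0.087,-0.325,0,0,0,0.667,1,0.118,-0.373,0,0,0,0.778,1,0.152,-0.418,0,0,0,0.889,1,0.152,-0.418,0,0,0,0.889,1]"; python3 - <<'E'
from h import *
pv=np.array([.546,.147])
for h in(-4,-6):
    a=np.radians(h-90);x,y=pv+.13*np.array([np.cos(a),np.sin(a)]);print(h);go(x,y,.2135,h)
E
```

```text
time_s: 31.02
ee_pos: [0.5511, 0.0166, 0.2139]
ee_rot: [[-0.043, 0.999, -0.0], [0.999, 0.043, -0.0], [-0.0, -0.001, -1.0]]
contact_force: [-0.2, -3.6, -3.7]
grip_width: 0.0217
gripper_force: 8.0
-4
at [0.5511 0.0166 0.2139] rows [ 0.0067 -0.0706  0.0019] [-0.0006  0.0005  0.1441] F [-0.2 -3.6 -3.7] w 0.0217 t 31.025
-6
at [0.5511 0.0166 0.2139] rows [ 0.0097 -0.0931  0.0019] [-0.0006  0.0005  0.1885] F [-0.2 -3.6 -3.7] w 0.0217 t 31.025
```

```bash
python3 -m creep "[0.003,-0.04,0,0,0,0.08,1,0.006,-0.07,0,0,0,0.14,1,0.007,-0.08,0,0,0,0.15,1,0.007,-0.085,0,0,0,0.15,1]"; python3 - <<'E'
from h import *
go(.5,.0,.2135,-4)
q,e=cap('scene');P=cloud('scene',e)
cv2.imwrite('pics/g7.png',cv2.resize(q[140:350,160:440],(800,600),interpolation=2)[:,:,::-1])
k=mask(q,'yellow')&(abs(P[...,2]-.208)<.005)&(P[...,0]<.7)&(P[...,1]<.0)
print(cv2.minAreaRect((P[k][:,:2]*1000).astype(np.float32)),np.polyfit(P[k][:,1],P[k][:,0],1))
E
```

```text
time_s: 31.52
ee_pos: [0.5371, 0.017, 0.2142]
ee_rot: [[0.073, 0.997, 0.004], [0.997, -0.073, -0.001], [-0.0, 0.004, -1.0]]
contact_force: [15.3, -4.5, -10.8]
grip_width: 0.0224
gripper_force: 8.0
at [0.5371 0.017  0.2142] rows [-0.0984 -0.1786  0.0027] [ 0.0056  0.0006 -0.004 ] F [ 15.3  -4.5 -10.8] w 0.0224 t 31.525
((521.7067260742188, -147.62313842773438), (279.5352783203125, 39.254825592041016), 88.06443786621094) [0.07771289 0.53984044]
```

View pics/g7.png

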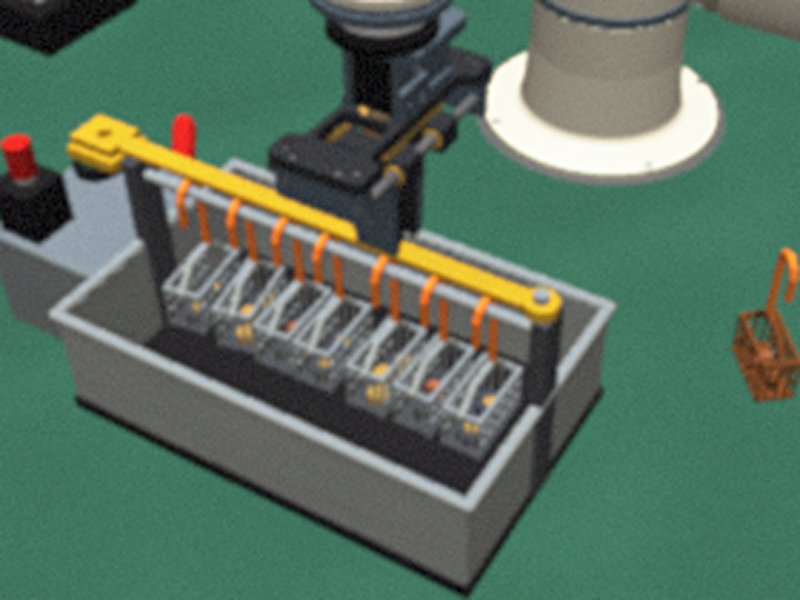

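The arm lies over the bar with its eye at (100,130) above the flange. The 15 N reading shows it is against its stop, so I release it and retract.

```bash
python3 -m creep "[0,0.003,0,0,0,0,0.25,0,0.003,0,0,0,0,0.25,0,0.003,0,0,0,0,0.25,0,0.003,-0.2,0,0,0,0.25,0,0.003,-0.5,0,0,0,0.25,0,0.003,-0.5,0,0,0,0.25,0,0.003,-0.5,0,0,0,0]"; python3 - <<'E'
from h import *
np.set_printoptions(precision=4,suppress=True)
for n in('scene','top'):
    q,e=cap(n);P=cloud(n,e)
    k=mask(q,'yellow')&(abs(P[...,2]-.208)<.004)&(P[...,0]<.7)&(P[...,1]<.2)&(P[...,1]>-.32)
    a=P[k]; print(n,'arm line',np.polyfit(a[a[:,1]>-.22][:,1],a[a[:,1]>-.22][:,0],1))
    b=a[a[:,1]<-.245]; print('pad rect',cv2.minAreaRect((b[:,:2]*1000).astype(np.float32)),'end ymin',np.percentile(a[:,1],[0.5,99.5]))
    # dark hole inside pad
    ys,xs=np.nonzero(mask(q,'yellow')&(abs(P[...,2]-.208)<.02)&(P[...,1]<-.24)&(P[...,1]>-.32)&(P[...,0]<.6))
    s=q[ys.min()-2:ys.max()+3,xs.min()-2:xs.max()+3].max(2).astype(int)
    hull=cv2.convexHull(np.c_[xs,ys].astype(np.int32));m=np.zeros((480,640),np.uint8);cv2.fillConvexPoly(m,hull,1);m=cv2.erode(m,np.ones((5,5)))
    V=q.max(2).astype(float);w=np.where(m>0,np.clip(np.median(V[m>0])-15-V,0,None),0)
    v,u=np.mgrid[0:480,0:640];print('eye px',(w*u).sum()/w.sum(),(w*v).sum()/w.sum(),(w>0).sum(),ray(n,(w*u).sum()/w.sum(),(w*v).sum()/w.sum(),.206))
    r=mask(q,'red')&(P[...,2]>.195)&(P[...,0]>.5);print('pin',P[r].mean(0),cv2.minAreaRect((P[r][:,:2]*1000).astype(np.float32)))
go(.5525,-.331,.3,-4)
E
```

```text
time_s: 32.45
ee_pos: [0.5347, 0.0174, 0.3136]
ee_rot: [[0.076, 0.997, -0.0], [0.997, -0.076, 0.0], [0.0, -0.0, -1.0]]
contact_force: [-0.2, -0.6, -1.1]
grip_width: 0.0754
gripper_force: 0.0
scene arm line [0.0742 0.5384]
pad rect ((516.7110595703125, -265.92034912109375), (42.83763122558594, 39.9490966796875), 87.09444427490234) end ymin [-0.2846  0.1578]
eye px 194.62507090187182 190.88769143505388 49 [ 0.5331 -0.257   0.206 ]
pin [ 0.5553 -0.3287  0.1996] ((554.7584228515625, -329.2649841308594), (18.485809326171875, 20.049448013305664), 48.8041877746582)
top arm line [0.0691 0.5352]
pad rect ((517.2633056640625, -266.1121520996094), (43.95349884033203, 36.54838562011719), 85.82846069335938) end ymin [-0.2875  0.1539]
eye px 462.8375486381323 225.14591439688715 30 [ 0.5173 -0.2664  0.206 ]
pin [ 0.5522 -0.331   0.1997] ((552.9238891601562, -331.4862060546875), (20.337520599365234, 23.12575340270996), 43.81037521362305)
at [0.5343 0.0173 0.3127] rows [-1.7296  0.2242  0.0631] [-0.0028 -0.     -0.0085] F [ 0.1  0.4 -0.2] w 0.0835 t 32.55
```

```bash
python3 -m creep "[-0.87,0.11,0,0,0,0,0,-0.87,0.11,0,0,0,0,0,-0.87,0.11,0,0,0,0,0,-0.87,0.11,0,0,0,0,0]";python3 -m creep "[-0.86,0.115,0.06,0,0,-0.008,0,-0.86,0.115,0.06,0,0,-0.008,0,-0.86,0.115,0.06,0,0,-0.008,0,-0.86,0.115,0.06,0,0,-0.008,0,-0.86,0.115,0.06,0,0,-0.008,0]"; python3 -c "
from h import *
go(.5525,-.3315,.169,-4)"
```

```text
time_s: 33.05
ee_pos: [0.543, -0.1609, 0.3123]
ee_rot: [[0.08, 0.997, -0.002], [0.997, -0.08, 0.0], [0.0, -0.002, -1.0]]
contact_force: [0.1, 0.8, -0.3]
grip_width: 0.0911
gripper_force: 0.0
time_s: 33.67
ee_pos: [0.5532, -0.3299, 0.3011]
ee_rot: [[0.07, 0.998, -0.001], [0.998, -0.07, 0.001], [0.001, -0.001, -1.0]]
contact_force: [-0.7, -0.3, -0.5]
grip_width: 0.0914
gripper_force: 0.0
at [ 0.5532 -0.3299  0.3011] rows [-0.0091 -0.0021  0.6604] [-0.0017 -0.0017 -0.0002] F [-0.7 -0.3 -0.5] w 0.0914 t 33.675
```

```bash
python3 -m creep "[-0.009,-0.002,0.3,0,0,0,0,-0.009,-0.002,0.55,0,0,0,0,-0.009,-0.002,0.66,0,0,0,0,-0.009,-0.002,0.66,0,0,0,0.5,-0.009,-0.002,0.66,0,0,0,0.6,-0.009,-0.002,0.66,0,0,0,0.6]" 25; python3 -c "
from h import *
go(.5525,-.3315,.169,-4)"
```

```text
time_s: 34.42
ee_pos: [0.5535, -0.333, 0.1715]
ee_rot: [[0.07, 0.998, 0.002], [0.998, -0.07, -0.001], [-0.001, 0.002, -1.0]]
contact_force: [0.8, -0.1, 0.4]
grip_width: 0.064
gripper_force: 0.0
at [ 0.5535 -0.333   0.1715] rows [ 0.0069 -0.0054  0.0123] [ 0.0026  0.0015 -0.0002] F [ 0.8 -0.1  0.4] w 0.064 t 34.425
```

```bash
python3 -m creep "[0,0,0,0,0,0,1,0,0,0,0,0,0,1,0,0,0,0,0,0,1,0,0,0,0,0,0,1,0,0,0,0,0,0,1,0,0,0,0,0,0,1,0,0,0,0,0,0,1,0,0,0,0,0,0,1]" 25; python3 -c "
from h import *
go(.5525,-.3315,.27,-4)"
```

```text
time_s: 35.42
ee_pos: [0.5527, -0.3329, 0.1699]
ee_rot: [[0.07, 0.998, -0.0], [0.998, -0.07, -0.0], [-0.0, -0.0, -1.0]]
contact_force: [-0.5, -0.2, -0.2]
grip_width: 0.0237
gripper_force: 25.0
at [ 0.5527 -0.3329  0.1699] rows [ 0.0071 -0.0017 -0.5005] [-0.0001  0.0001 -0.0008] F [-0.5 -0.2 -0.2] w 0.0237 t 35.425
```

```bash
python3 -m creep "[0,0,-0.1,0,0,0,1,0,0,-0.3,0,0,0,1,0,0,-0.575,0,0,0,1,0,0,-0.575,0,0,0,1,0,0,-0.575,0,0,0,1]"; python3 - <<'E'
from h import *
q,e=cap('scene')
cv2.imwrite('pics/g8.png',cv2.resize(q[110:260,110:310],(800,600),interpolation=2)[:,:,::-1])
go(.5175,-.2674,.285,-4)
E
```

```text
time_s: 36.05
ee_pos: [0.5525, -0.3327, 0.2844]
ee_rot: [[0.07, 0.998, -0.0], [0.998, -0.07, 0.0], [0.0, -0.0, -1.0]]
contact_force: [-0.3, 0.5, -1.4]
grip_width: 0.0234
gripper_force: 25.0
at [ 0.5523 -0.3326  0.2837] rows [ 0.3129 -0.1965 -0.0057] [-0.0019 -0.0012 -0.0008] F [-0.5  0.9 -0.5] w 0.0235 t 36.1
```

View pics/g8.png

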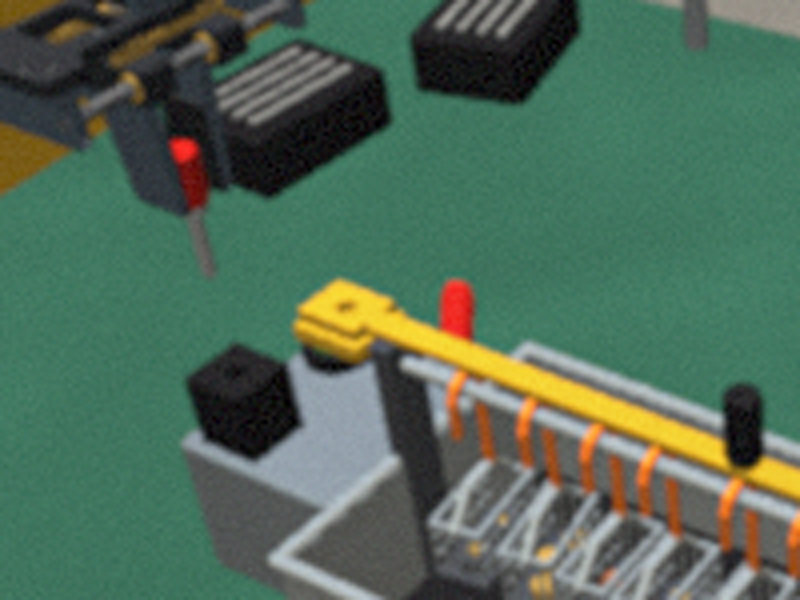

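The pin is held upright, its tip at (209,275) in the crop. The eye is at (347,306) and the empty park hole at (238,368).

```bash
python3 - <<'E'
from h import *
np.set_printoptions(precision=4,suppress=True)
f=lambda u,v:(110+(u+.5)/4-.5,110+(v+.5)/4-.5)
for n,u,v,z in(('eye',347,306,.208),('park',238,368,.160),('tip',209,272,.231)):
    print(n,ray('scene',*f(u,v),z))
s=monitor.state();P=s['ee_pos'];print(P)
E
```

```text
eye [ 0.5177 -0.2633  0.208 ]
park [ 0.55   -0.3318  0.16  ]
tip [ 0.5507 -0.3329  0.231 ]
[ 0.5523 -0.3326  0.2837]
```

```bash
python3 -m creep "[0.15,-0.1,0,0,0,0,1,0.32,-0.194,0,0,0,0,1,0.32,-0.194,0,0,0,0,1,0.32,-0.194,0.05,0,0,0,1,0.32,-0.194,0.05,0,0,0,1]"; python3 - <<'E'
from h import *
q,e=cap('scene')
cv2.imwrite('pics/g9.png',cv2.resize(q[145:220,150:250],(800,600),interpolation=2)[:,:,::-1])
go(.518,-.2658,.27,-4)
E
```

```text
time_s: 36.72
ee_pos: [0.5182, -0.2666, 0.2732]
ee_rot: [[0.071, 0.997, -0.002], [0.997, -0.071, 0.001], [0.001, -0.002, -1.0]]
contact_force: [0.8, 0.2, 0.3]
grip_width: 0.0233
gripper_force: 25.0
at [ 0.5184 -0.2668  0.2738] rows [ 0.0046 -0.0024  0.019 ] [-0.002  -0.001  -0.0015] F [ 0.2 -0.4  0.1] w 0.0231 t 36.775
```

View pics/g9.png

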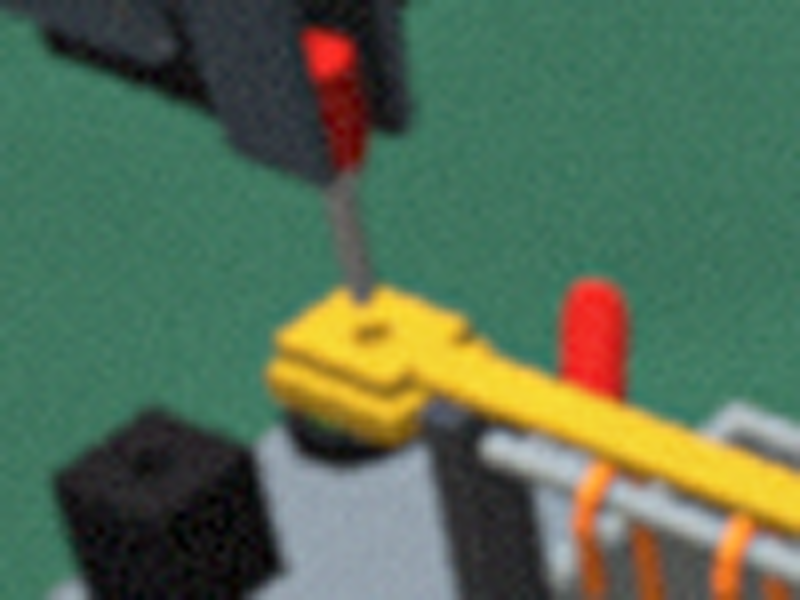

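The tip is at (362,300) and the eye at (372,333), so the pin is nearly above it. I'll compute the remaining offset.

```bash
python3 - <<'E'
from h import *
np.set_printoptions(precision=4,suppress=True)
f=lambda u,v:(150+(u+.5)/8-.5,145+(v+.5)/8-.5)
print(ray('scene',*f(372,333),.208),ray('scene',*f(362,298),.219),monitor.state()['ee_pos'])
E
```

```text
[ 0.5183 -0.2638  0.208 ] [ 0.5168 -0.2661  0.219 ] [ 0.5184 -0.2668  0.2738]
```

```bash
python3 -m creep "[0.009,0.002,0,0,0,0,1,0.009,0.002,0.04,0,0,0,1,0.009,0.002,0.06,0,0,0,1,0.009,0.002,0.075,0,0,0,1,0.009,0.002,0.075,0,0,0,1]"; python3 - <<'E'
from h import *
go(.519,-.265,.235,-4)
E
```

```text
time_s: 37.4
ee_pos: [0.519, -0.2646, 0.2597]
ee_rot: [[0.07, 0.998, -0.0], [0.998, -0.07, 0.0], [0.0, -0.0, -1.0]]
contact_force: [0.7, 0.3, -0.4]
grip_width: 0.0235
gripper_force: 25.0
at [ 0.519  -0.2646  0.2597] rows [-0.0022  0.0004  0.1235] [-0.0005 -0.0002 -0.0008] F [ 0.7  0.3 -0.4] w 0.0235 t 37.4
```

```bash
python3 -m creep "[0,0,0.02,0,0,0,1,0,0,0.04,0,0,0,1,0,0,0.06,0,0,0,1,0,0,0.06,0,0,0,1]"; python3 -m creep "[0,0,0.02,0,0,0,1,0,0,0.03,0,0,0,1,0,0,0.03,0,0,0,1]"
```

```text
time_s: 37.9
ee_pos: [0.5187, -0.2646, 0.2474]
ee_rot: [[0.07, 0.998, -0.001], [0.998, -0.07, 0.0], [0.0, -0.001, -1.0]]
contact_force: [-2.3, -1.3, -2.1]
grip_width: 0.0237
gripper_force: 25.0
time_s: 38.28
ee_pos: [0.5189, -0.2646, 0.2417]
ee_rot: [[0.07, 0.998, -0.0], [0.998, -0.07, 0.0], [0.0, -0.0, -1.0]]
contact_force: [-3.0, -2.4, -2.6]
grip_width: 0.0233
gripper_force: 25.0
```

```bash
python3 -m creep "[-0.003,-0.003,0.03,0,0,0,1,-0.003,-0.003,0.06,0,0,0,1,-0.003,-0.003,0.09,0,0,0,1,-0.003,-0.003,0.115,0,0,0,1,-0.003,-0.003,0.115,0,0,0,1]"; python3 -m creep "[0,0,0.007,0,0,0,1,0,0,0.007,0,0,0,1]"
```

```text
time_s: 38.9
ee_pos: [0.5183, -0.265, 0.2185]
ee_rot: [[0.07, 0.998, -0.001], [0.998, -0.07, 0.0], [0.0, -0.001, -1.0]]
contact_force: [-0.8, -0.1, -0.6]
grip_width: 0.0236
gripper_force: 25.0
time_s: 39.15
ee_pos: [0.5186, -0.2652, 0.2178]
ee_rot: [[0.07, 0.998, 0.001], [0.998, -0.07, -0.0], [-0.0, 0.001, -1.0]]
contact_force: [0.3, 0.4, 2.9]
grip_width: 0.0232
gripper_force: 25.0
```

```bash
python3 -m creep "[0,0,0,0,0,0,0.45,0,0,0,0,0,0,0.45,0,0,0,0,0,0,0.45,0,0,-0.15,0,0,0,0.45,0,0,-0.4,0,0,0,0.45,0,0,-0.4,0,0,0,0.45]"; python3 - <<'E'
from h import *
np.set_printoptions(precision=4,suppress=True)
q,e=cap('scene')
cv2.imwrite('pics/g10.png',cv2.resize(q[140:350,160:440],(800,600),interpolation=2)[:,:,::-1])
P=cloud('scene',e);r=mask(q,'red')&(P[...,2]>.2)&(P[...,0]>.48);print('pin',P[r].mean(0),np.percentile(P[r][:,2],97))
h=cv2.cvtColor(q,cv2.COLOR_RGB2HSV).astype(int)
k=(h[...,0]<17)&(h[...,1]>120)&(P[...,2]>.165)&(P[...,2]<.197)&(abs(P[...,0]-.535)<.04)&(P[...,1]>-.22)&(P[...,1]<.13)
print(np.sort(P[k][:,1])[::6].round(3))
go(.4635,-.338,.18,-4)
E
```

```text
time_s: 39.9
ee_pos: [0.52, -0.266, 0.3012]
ee_rot: [[0.07, 0.998, 0.006], [0.998, -0.07, -0.004], [-0.003, 0.006, -1.0]]
contact_force: [-0.2, 0.0, 0.1]
grip_width: 0.05
gripper_force: 0.0
pin [ 0.5242 -0.2592  0.2395] 0.24934592034630634
[-0.182 -0.18  -0.179 -0.178 -0.178 -0.177 -0.132 -0.129 -0.128 -0.128
 -0.127 -0.127 -0.126 -0.087 -0.085 -0.084 -0.083 -0.082 -0.082 -0.081
 -0.047 -0.045 -0.044 -0.043 -0.042 -0.042 -0.041  0.007  0.01   0.011
  0.011  0.012  0.012  0.013  0.014  0.053  0.054  0.055  0.056  0.057
  0.058  0.059  0.099  0.099  0.1    0.101  0.102  0.103  0.103]
at [ 0.5191 -0.2655  0.299 ] rows [-0.38   -0.2535  0.5949] [ 0.0036  0.002  -0.0008] F [-0.5  0.5 -0.2] w 0.0502 t 39.95
```

View pics/g10.png

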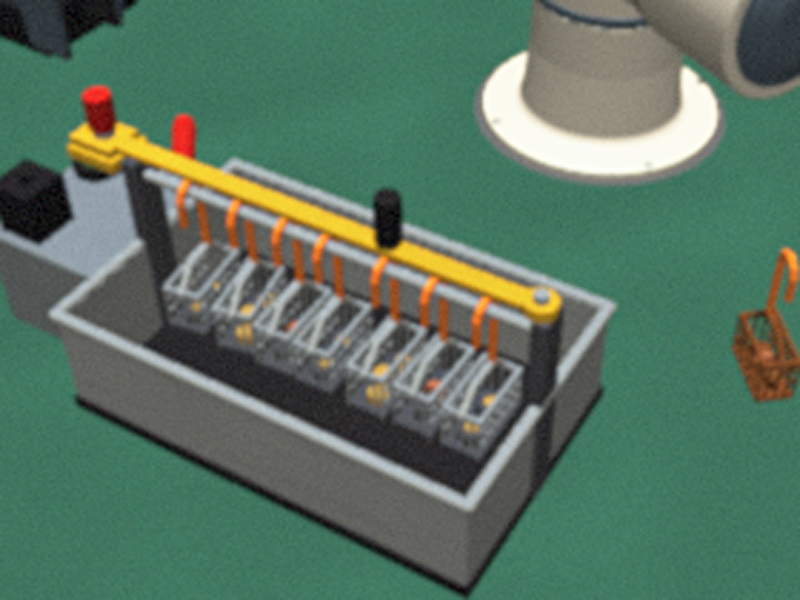

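The red pin head at (98,105) sits upright on the arm, its top at 0.249 m as expected when home, and all seven baskets hang. Next, the button.

```bash
python3 -m creep "[-0.2,-0.13,0,0,0,0,1,-0.4,-0.26,0,0,0,0,1,-0.4,-0.26,0,0,0,0,1,-0.4,-0.26,0.3,0,0,0,1,-0.4,-0.26,0.6,0,0,0,1,-0.4,-0.26,0.75,0,0,0,1,-0.4,-0.26,0.75,0,0,0,1]"; python3 -c "
from h import *
go(.462,-.341,.126,-4)"
```

```text
time_s: 40.83
ee_pos: [0.4599, -0.3395, 0.145]
ee_rot: [[0.07, 0.998, -0.004], [0.998, -0.07, 0.004], [0.004, -0.004, -1.0]]
contact_force: [0.2, -0.1, -0.2]
grip_width: 0.0004
gripper_force: 0.0
at [ 0.4599 -0.3395  0.145 ] rows [-0.007   0.0113  0.0952] [-0.0053 -0.0045 -0.0002] F [ 0.2 -0.1 -0.2] w 0.0004 t 40.825
```

```bash
python3 -m creep "[0,0.005,0.04,0,0,0,1,0,0.005,0.07,0,0,0,1,0,0.005,0.085,0,0,0,1,0,0.005,0.09,0,0,0,1,0,0.005,0.09,0,0,0,1,0,0.005,0.09,0,0,0,1]"
```

```text
time_s: 41.58
ee_pos: [0.4622, -0.3415, 0.1299]
ee_rot: [[0.07, 0.998, 0.001], [0.998, -0.07, -0.0], [-0.0, 0.001, -1.0]]
contact_force: [2.1, 0.1, 3.1]
grip_width: 0.0004
gripper_force: 1.4
```

```bash
python3 -m creep "[0,0,0.01,0,0,0,1,0,0,0.018,0,0,0,1,0,0,0.018,0,0,0,1]"; python3 -m creep "[0,0,0.005,0,0,0,1,0,0,0.01,0,0,0,1,0,0,0.01,0,0,0,1]"
```

```text
time_s: 41.95
ee_pos: [0.4622, -0.3415, 0.1262]
ee_rot: [[0.07, 0.998, 0.001], [0.998, -0.07, -0.0], [-0.0, 0.001, -1.0]]
contact_force: [1.9, 1.2, 7.9]
grip_width: 0.0005
gripper_force: 4.1
time_s: 42.32
ee_pos: [0.4623, -0.3416, 0.1258]
ee_rot: [[0.07, 0.998, 0.001], [0.998, -0.07, -0.001], [-0.001, 0.001, -1.0]]
contact_force: [-6.0, 6.8, 35.2]
grip_width: 0.0005
gripper_force: 17.7
```

Fully bottomed. Retract and check.

```bash
python3 -m creep "[0,0,-0.2,0,0,0,1,0,0,-0.5,0,0,0,1,0,0,-0.9,0,0,0,1,0,0,-0.9,0,0,0,1,0,0,-0.9,0,0,0,1]"; python3 - <<'E'
from h import *
np.set_printoptions(precision=4,suppress=True)
q,e=cap('scene');P=cloud('scene',e);r=mask(q,'red')&(P[...,2]>.2)&(P[...,0]>.48)&(P[...,2]<.27);print('pin',P[r].mean(0),np.percentile(P[r][:,2],97))
h=cv2.cvtColor(q,cv2.COLOR_RGB2HSV).astype(int)
k=(h[...,0]<17)&(h[...,1]>120)&(P[...,2]>.165)&(P[...,2]<.197)&(abs(P[...,0]-.535)<.04)&(P[...,1]>-.22)&(P[...,1]<.13)
print(np.sort(P[k][:,1])[::6].round(3));print(monitor.state()['contact_force'],monitor.state()['ee_pos'])
print(ctrl.finish_job())
E
```

```text
time_s: 42.95
ee_pos: [0.4621, -0.3417, 0.3047]
ee_rot: [[0.07, 0.998, 0.001], [0.998, -0.07, -0.001], [-0.001, 0.001, -1.0]]
contact_force: [0.0, 1.0, -0.5]
grip_width: 0.0006
gripper_force: 0.0
pin [ 0.5241 -0.2596  0.2395] 0.24903965354696006
[-0.182 -0.18  -0.179 -0.178 -0.177 -0.177 -0.132 -0.13  -0.128 -0.127
 -0.126 -0.126 -0.125 -0.085 -0.084 -0.082 -0.082 -0.081 -0.081 -0.079
 -0.045 -0.044 -0.043 -0.042 -0.042 -0.041  0.007  0.01   0.011  0.011
  0.012  0.013  0.014  0.052  0.054  0.055  0.056  0.057  0.057  0.058
  0.059  0.098  0.099  0.101  0.101  0.102  0.103  0.103]
[0.0447 0.344  0.0189] [ 0.4616 -0.3412  0.3032]
the job is handed in; nothing more can be done
None
```

I handed the job in at about 43 s: all three bench baskets hang with the original four, the hold-down arm is at its stop, the pin is home and the start button was pressed fully down; the hand-in returned no verdict.

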